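Take the tube block off the dry-block heater and hold a culture slant tipped for reading

ROBOT

A 7-joint arm with a two-finger parallel gripper is mounted at the origin on a cart in front of the work surface, level with it; the furniture and walls round the work are solid. World frame = base frame: x ahead of the robot, y to its left, z up, the work surface at z = 0. Lengths are in m, angles in rad, forces in N, time in s.
With the tool pointing down it reaches from about 0.4 to 0.925 m from the base axis. Payload 5.6 kg.
Tool frame: the origin (TCP) lies between the finger pads; the fingertips stand ahead of it and the grasp point (between the pads) lies 3 mm ahead of it (tcp_to_tips is the z of the fingertips in the tool frame, in m); z points along the fingers, x is the direction in which the jaws open and shut, and the axes are right-handed (so a half turn about z gives the same grasp; the last joint's range is limited). The gripper opens to 85 mm and grips with 20 to 120 N. Pads are 22 mm wide; open, the fingers measure 114 mm over their backs; the gripper's body (76 mm by 85 mm) begins 54 mm behind the grasp point. The pads swing forward as they close: fully open they stand 13 mm farther back than shut.
Start: joints at [1.294, 0.468, -0.012, 1.603, 0.006, 1.071, -0.056], TCP at [0.151, -0.632, 0.253] pointing down, gripper open.
Joint ranges: [-2.53, 2.53], [-0.31, 2.02], [-1.57, 1.55], [0.28, 2.44], [-1.29, 4.43], [0.15, 1.84], [-2.92, 2.92]. Speed limits (rad/s): [2.57, 2.57, 3.14, 3.14, 3.14, 3.14, 3.14].

INTERFACE

Orientations are given as a 3x3 rotation matrix whose columns are the frame's x, y, z axes.
In Python, from plant import * gives the robot as it stands. The module is installed in compiled form; this text tells all that it offers.
- The arm moves only by the tool play_rows, never from a script. Its arguments are lists of equal length, an entry for each row: "fingers": the finger opening in m, from 0 to 0.0854; "xyz": the shift along the tool's x, y, z in m, a list of three; "turn": the turn, a rotation vector about the tool's x, y, z in rad, a list of three. In form: {"fingers": [fingers, ...], "xyz": [[dx, dy, dz], ...], "turn": [[ax, ay, az], ...]}. A call has exactly 10 rows; each row is the pose to reach, as a shift and turn from the pose commanded when the call began, along the tool's axes at that moment; what a row does not reach only later rows make up. A row lasts 1/10 s, in which the tool goes at most 50 mm and 8.59 degrees, less where a joint would pass 70% of its speed; a pose out of reach is approached as far as the arm can. A call with a gripper value outside its range is refused whole. The fingers move at their own pace and stop on an object; "newtons" is the grip in N (left out, the last holds). Time passes only in rows, so rows that repeat a pose let the fingers close, or fill a call up. It gives the time, the measured TCP pose, the force and the opening at its end, in the units of the state.
- get_obs(): the state, without advancing time (a new reading comes with each control period).
- read_camera(name): name is "side" or "top" or "wrist"; returns the picture (480x640x3 uint8, red, green, blue); there is no depth.
- get_calibration(name): a dict with "camera_matrix" (3x3 intrinsics, pixels), "R" (3x3) and "t" (3): a world point X has camera coordinates R X + t. Camera axes: x right, y down, z forward; pixel columns grow to the right and rows downward; lengths in m; the calibration is good to about 2 mm. A picture is of the moment at which its call begins: read the wrist's pose just before it. get_calibration takes no time and is no camera call; for the wrist camera it gives the pose at the moment of the call.
- job_done(): hands the job in, once; it reports no verdict.
The state is a dict: "clock": time; "q": joint angles; "joint_velocities": joint speeds; "joint_efforts": joint torques, N m; "ee_pos": TCP position; "ee_rot": TCP orientation; "force": force on the tool from outside, world axes, zero at the start; "wrist_torque": the same for the moment, N m; "finger_gap": finger opening in m.
Only numpy, scipy, OpenCV 4.12 (cv2) and the standard library are available. Lean on these libraries where they do the work, as an engineer would, in place of code of your own. Each camera call takes 0.05 s, during which the arm holds its last target.

TASK

The culture slants have finished incubating: lift the aluminium block with both tubes out of the heater by its handle, stand it on the cork mat and let go of it. Then draw the red-capped tube up out of the block, leaving the blue-capped one in place, and tip it over until it is more lying than standing, the cap end not below the foot and the sloping face of the agar looking upward. Finish while still holding it like that, quite still, with the whole tube well above the block's handle; keep the block level, do not drop it, and do not push the other things on the bench about.

Things in the scene. Friction and masses are not known exactly. Their poses are not given: they have to be found in the camera images.
- heater: dry-block heater, fixed: white box 160 x 200 mm, 64 mm high, its grey sloped panel reaching 110 mm in front (-x) of the origin; origin at the centre of its underside, +x to its back. A well in its top, 47 x 153 mm (x by y), centred, 28 mm deep (floor 36 mm above the worktop), holds the block with 1.5 mm of play all round.
- mat: cork mat lying fixed on the worktop, 130 x 200 mm (its x by its y), 6 mm thick; origin at the centre of its underside. Heater and mat may stand either way round, left or right.
- block: loose aluminium tube block 44 x 150 x 46 mm (x, y, z), 0.35 to 0.6 kg; origin at the centre of its underside, y along its length. Four wells 18 mm wide, 36 mm deep (floors 10 mm above the origin) at y = -58, -32, 32, 58 mm; tubes stand in the outer two. A wire bail rises from the middle (legs at y = +-17 mm).
- block_grip (a point): middle of the block handle: a black rubber sleeve along the block's y, 15 mm thick and 28 mm long, 118 mm above the block's underside; axes as the block's.
- tube_red: loose culture tube, about 30 g, in an outer well: clear, 16 mm wide, 108 mm long, fixed red cap 20 mm wide from 86 mm up. Origin at the foot, z towards the cap. Its solid agar (yellow, red above) slopes from 80 mm high at the back (-x, white patch) down to 36 mm at the front: the sloping face looks along the tube's own +x, at the start away from the robot within about 55 degrees.
- red_cap (a point): middle of the red cap, 97 mm above the tube's foot; axes as the tube's.
- tube_blue: the same kind of tube with a blue cap in the other outer well; stays in the block. Origin at the foot, z up the tube.
- sample_cup_a: bystander: specimen cup with red cap and tan contents, 52 mm wide, 64 mm high; origin under its centre
- sample_cup_b: bystander: specimen cup with red cap, in front of the analyser, 52 mm wide, 64 mm high; origin under its centre
- sample_cup_cc: bystander: specimen cup with white cap, 52 mm wide, 64 mm high; origin under its centre
- oil_dropper: bystander: small white dropper bottle, 27 mm wide, 74 mm high; origin under its centre
There are look-alikes about, which are no part of the job. What is shaped like the tube_red but green is not meant.

How it is judged:
On the way, in this order (a step that is already met when the one before it is completed fails the run):
1. the block is lifted clear out of the heater's well with both tubes in it (height (world z) of block above 0.068 m and contact force between block and heater below 0.05 N and z of each of tube_red, tube_blue in the frame of block below 0.02 m and horizontal distance between each of tube_red, tube_blue and block below 0.068 m and angle between each of tube_red, tube_blue's own z axis and vertical below 0.25 rad), for 0.1 s.
2. the block stands upright on the cork mat, let go, with both tubes down in their wells (x of block in the frame of mat between -0.06 and 0.06 m and y of block in the frame of mat between -0.07 and 0.07 m and height (world z) of block below 0.012 m and angle between block's own z axis and vertical below 0.09 rad and contact force between block and mat above 1 N and contact force between block and the fingers below 0.2 N and z of each of tube_red, tube_blue in the frame of block below 0.02 m and horizontal distance between each of tube_red, tube_blue and block below 0.068 m and angle between each of tube_red, tube_blue's own z axis and vertical below 0.25 rad), for 0.3 s.
3. the red-capped tube is drawn right out of the standing block (x of block in the frame of mat between -0.06 and 0.06 m and y of block in the frame of mat between -0.07 and 0.07 m and height (world z) of block below 0.012 m and angle between block's own z axis and vertical below 0.09 rad and contact force between block and mat above 1 N and z of tube_red in the frame of block above 0.05 m and contact force between tube_red and the fingers above 1 N), for 0.1 s.
At the end, for the whole second after the job is handed in: Red-capped tube still in the fingers only, foot and cap over 140 mm above the worktop, 45 to 100 deg from upright, sloping side (+x) within 55 deg of straight up; block upright and released on the cork mat, centre within 60 x 70 mm of the mat's; blue-capped tube down in its well (contact force between tube_red and the fingers above 1 N and contact force between tube_red and block below 0.05 N and contact force between tube_red and tube_blue below 0.05 N and height (world z) of each of tube_red, red_cap above 0.14 m and angle between tube_red's own z axis and vertical between 0.785 and 1.75 rad and angle between tube_red's own x axis and vertical below 0.96 rad and linear speed of tube_red below 0.03 m/s and angular speed of tube_red below 0.3 rad/s and x of block in the frame of mat between -0.06 and 0.06 m and y of block in the frame of mat between -0.07 and 0.07 m and height (world z) of block below 0.012 m and angle between block's own z axis and vertical below 0.09 rad and contact force between block and mat above 1 N and contact force between block and the fingers below 0.2 N and z of tube_blue in the frame of block below 0.02 m and horizontal distance between tube_blue and block below 0.068 m and angle between tube_blue's own z axis and vertical below 0.25 rad); the arm keeps its last pose, push and grip.
It fails at once if the block is dropped (falls free of the fingers faster than 0.35 m/s) (contact force between block and the fingers below 0.1 N and linear speed of block above 0.35 m/s).
It fails at once if the block is tilted more than 30 degrees (angle between block's own z axis and vertical above 0.52 rad).
It fails at once if the blue-capped tube comes out of its well (z of tube_blue in the frame of block above 0.045 m).
It fails at once if a specimen cup or the dropper bottle is pushed more than 30 mm (distance of any of sample_cup_a, sample_cup_b, sample_cup_cc, oil_dropper from where it was at the start of the episode above 0.03 m).
It also fails if it takes over 54 s, if anything falls off the work surface, if the arm or the gripper's body presses on something with over 40 N, if the wrist force passes 120 N, or if a joint passes its speed limit or range.

## Working session

There is one attempt and no reset: what is moved stays moved. The work goes in short steps, Python scripts to look and compute and a tool call to move; the robot and the scene stay as the last step left them, time stands still between calls to the robot, and variables do not carry over. Pictures are saved under pics/ and viewed, and the job is handed in when it is done.

Besides the shell and the picture viewer there is one more tool, called in YAML: its name, and indented under it one key for each argument. play_rows: Moves the arm, as the interface text tells. Its arguments: {"type":"object","properties":{"fingers":{"type":"array","items":{"type":"number"}},"xyz":{"type":"array","items":{"type":"array","items":{"type":"number"}}},"turn":{"type":"array","items":{"type":"array","items":{"type":"number"}}},"newtons":{"type":"number"}},"required":["fingers","xyz","turn"]}

```bash
mkdir -p pics
python3 - <<'E'
from plant import *
import cv2
o=get_obs(); print({k:(np.round(v,3).tolist() if 'np' in globals() else v) for k,v in o.items()})
for n in ["side","top","wrist"]:
    c=get_calibration(n); print(n,c)
    cv2.imwrite(f"pics/{n}0.png",read_camera(n)[:,:,::-1])
E
```

```text
{'clock': 0.0, 'q': array([ 1.29397802,  0.4684139 , -0.01161311,  1.60363874,  0.00601681,
        1.07136941, -0.05628651]), 'joint_velocities': array([-0.00014417,  0.0006964 ,  0.00076485,  0.00042628, -0.00170027,
        0.00139366,  0.00100951]), 'joint_efforts': array([-6.43591557e-04, -5.32388091e+01,  2.09114864e-02, -2.51303566e+01,
        1.13241223e-02,  7.87877507e-03,  8.42853979e-06]), 'ee_pos': array([ 0.1504183 , -0.63182215,  0.2523082 ]), 'ee_rot': array([[ 2.31660874e-01, -9.72796454e-01, -5.45726221e-04],
       [-9.72794961e-01, -2.31661477e-01,  1.71005751e-03],
       [-1.78996163e-03,  1.34726300e-04, -9.99998389e-01]]), 'force': array([-0.04791398, -0.02904397, -0.06716814]), 'wrist_torque': array([0.04994876, 0.0387802 , 0.00507378]), 'finger_gap': 0.08512491061064476}
side {'camera_matrix': array([[513.59848712,   0.        , 319.72751304],
       [  0.        , 513.59848712, 235.40849292],
       [  0.        ,   0.        ,   1.        ]]), 'R': array([[-0.99718748, -0.07487541,  0.0032872 ],
       [-0.05031122,  0.63624473, -0.76984507],
       [ 0.055551  , -0.76784524, -0.63822235]]), 't': array([0.57567332, 0.07976251, 1.4634159 ])}
top {'camera_matrix': array([[610.09172509,   0.        , 319.9957638 ],
       [  0.        , 610.09172509, 239.44482744],
       [  0.        ,   0.        ,   1.        ]]), 'R': array([[-0.01800416, -0.99979975, -0.00873542],
       [-0.98285367,  0.01930117, -0.18337429],
       [ 0.18350617,  0.00528414, -0.98300436]]), 't': array([0.07125176, 0.61091356, 1.71860039])}
wrist {'camera_matrix': array([[403.8885277 ,   0.        , 316.63742776],
       [  0.        , 403.8885277 , 240.87329734],
       [  0.        ,   0.        ,   1.        ]]), 'R': array([[ 0.23138476, -0.97286133, -0.00139049],
       [-0.93047061, -0.22171943,  0.29165894],
       [-0.284052  , -0.06619162, -0.95652137]]), 't': array([-0.64912211, -0.03776937,  0.37882144])}
```

View pics/side0.png

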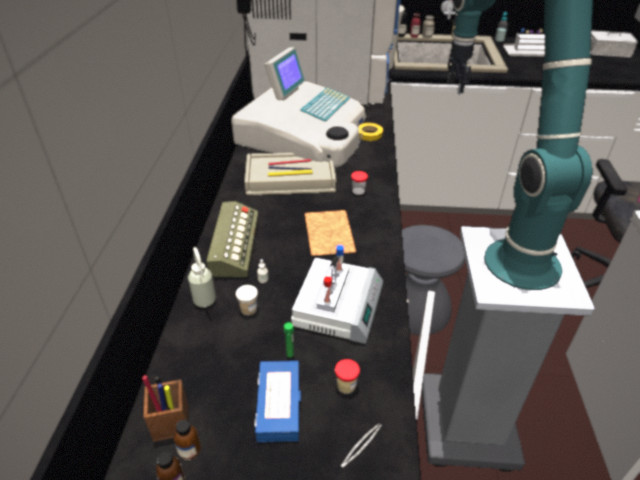

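View pics/top0.png

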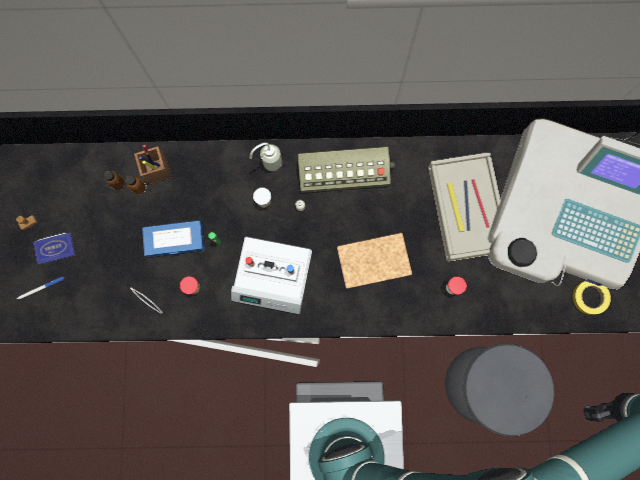

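View pics/wrist0.png

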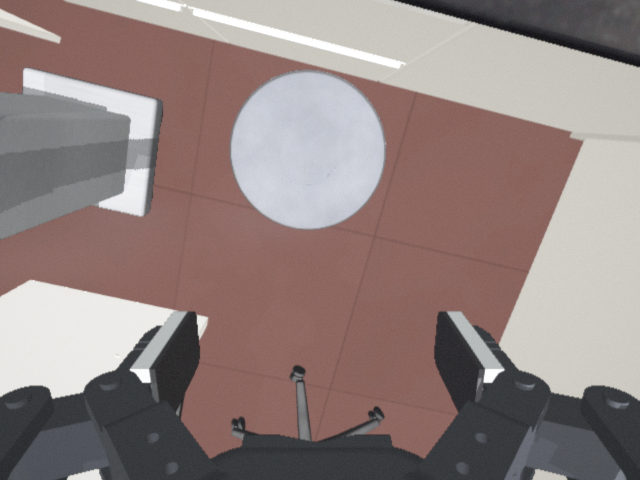

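The top picture shows the heater around (272,273), with the red cap at (250,261), the blue cap at (290,269) and the handle at (269,265). The mat is around (375,260). A green decoy stands at (212,238), and the cups are at (189,285), (457,285) and (262,197). The dropper is at (300,205).

```bash
cat > h.py <<'E'
from plant import *
import numpy as np, cv2
def ray(n,uv,c=None):
    c=c or get_calibration(n); K,R,t=c["camera_matrix"],c["R"],np.array(c["t"])
    d=R.T@np.linalg.inv(K)@np.array([uv[0],uv[1],1.]); return -R.T@t,d
def onz(n,uv,z,c=None):
    o,d=ray(n,uv,c); return o+d*(z-o[2])/d[2]
def tri(a,uva,b,uvb,ca=None,cb=None):
    o1,d1=ray(a,uva,ca);o2,d2=ray(b,uvb,cb)
    s=np.linalg.lstsq(np.c_[d1,-d2],o2-o1,rcond=None)[0]
    p,q=o1+s[0]*d1,o2+s[1]*d2; return (p+q)/2,np.linalg.norm(p-q)
def proj(n,X,c=None):
    c=c or get_calibration(n); p=c["camera_matrix"]@(c["R"]@np.array(X)+c["t"]); return p[:2]/p[2]
def crop(img,x0,y0,w,h,f,name):
    cv2.imwrite(name,cv2.resize(img[y0:y0+h,x0:x0+w],None,fx=f,fy=f,interpolation=cv2.INTER_CUBIC))
def blobs(img,lo,hi,minA=8):
    hsv=cv2.cvtColor(img,cv2.COLOR_BGR2HSV); m=cv2.inRange(hsv,np.array(lo),np.array(hi))
    n,l,s,c=cv2.connectedComponentsWithStats(m)
    return [(c[i].round(1).tolist(),s[i].tolist()) for i in range(1,n) if s[i][4]>=minA]
E
python3 - <<'E'
from h import *
t=cv2.imread("pics/top0.png"); s=cv2.imread("pics/side0.png")
crop(t,220,220,200,105,4,"pics/tc.png"); crop(s,280,190,120,160,4,"pics/sc.png") if 0 else crop(s,270,200,130,145,4,"pics/sc.png")
for n,i in (("top",t),("side",s)):
    print(n,"red",blobs(i,(0,150,100),(6,255,255)),"blue",blobs(i,(105,150,80),(125,255,255)))
    print("cork",blobs(i,(8,80,120),(22,200,255),300))
E
```

```text
top red [([248.8, 260.3], [246, 257, 7, 7, 37])] blue [([201.0, 228.5], [201, 225, 1, 8, 8]), ([201.9, 239.6], [201, 237, 2, 7, 8]), ([201.7, 248.0], [199, 245, 5, 6, 9]), ([181.0, 251.7], [177, 251, 9, 3, 11]), ([163.9, 253.9], [158, 253, 13, 3, 16]), ([55.4, 281.0], [46, 277, 18, 9, 36])]
cork [([373.9, 260.1], [337, 233, 75, 55, 2894])]
side red [([244.5, 209.2], [242, 207, 6, 5, 23]), ([327.5, 281.1], [324, 277, 8, 10, 54]), ([346.4, 379.7], [338, 377, 18, 5, 24])] blue [([339.7, 250.5], [337, 246, 6, 9, 42]), ([292.6, 362.8], [289, 361, 8, 5, 24]), ([260.3, 408.0], [257, 403, 6, 13, 38]), ([263.2, 422.3], [260, 419, 7, 7, 15]), ([276.0, 436.2], [256, 431, 42, 11, 371])]
cork [([328.5, 232.0], [304, 210, 52, 46, 1848]), ([162.2, 401.3], [144, 381, 38, 37, 339])]
```

View pics/tc.png

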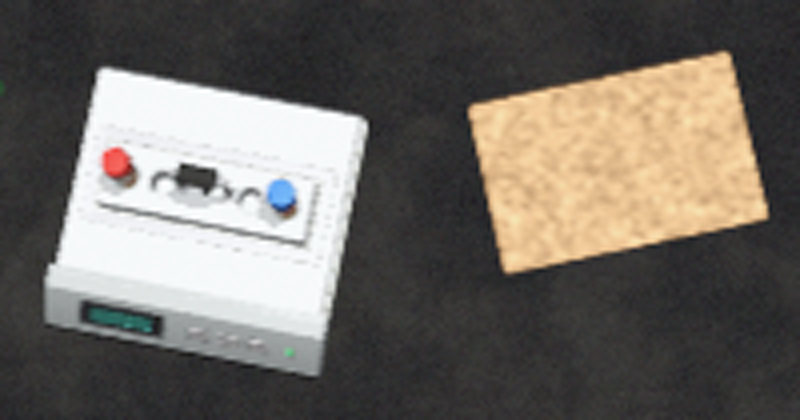

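View pics/sc.png

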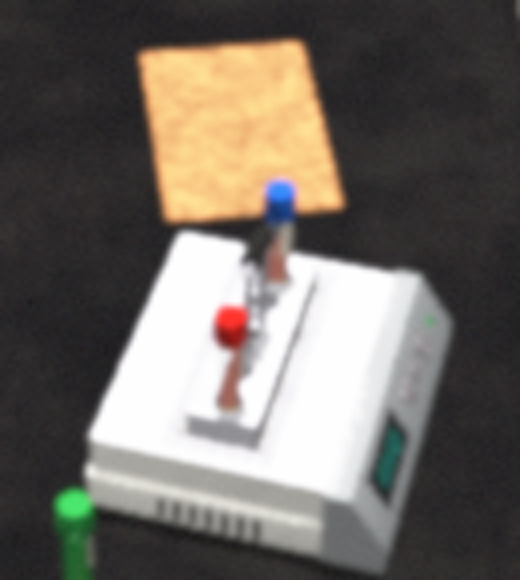

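Run:
```python
from h import *
f=lambda x,y:((x+.5)/4-.5+220,(y+.5)/4-.5+220)
for n,p,z in [("red",(117,160),.154),("blue",(282,193),.154),("grip",(197,177),.154),("HBL",(101,68),.064),("HBR",(367,120),.064),("blkFL",(98,205),.082),("blkFR",(303,242),.082),
 ("m1",(469,106),.006),("m2",(729,53),.006),("m3",(768,215),.006),("m4",(507,272),.006)]:
    print(n,onz("top",f(*p),z).round(4))
g=lambda x,y:((x+.5)/4-.5+270,(y+.5)/4-.5+200)
print("red tri",tri("top",f(117,160),"side",g(231,318)))
print("blue tri",tri("top",f(282,193),"side",g(281,190)))
print("grip tri",tri("top",f(197,177),"side",g(260,243)))
for n,uv,h in [("cupa",(189,285),.064),("cupb",(457,285),.064),("cupc",(262,197),.064),("drop",(300,205),.074),("green",(212,237),.1)]:
    print(n,onz("top",uv,h).round(3))
```

```text
red [0.5417 0.2546 0.154 ]
blue [0.5168 0.142  0.154 ]
grip [0.5289 0.2    0.154 ]
HBL [0.6234 0.2777 0.064 ]
HBR [0.5814 0.0852 0.064 ]
blkFL [0.5208 0.277  0.082 ]
blkFR [0.4916 0.1315 0.082 ]
m1 [0.6003 0.01   0.006 ]
m2 [ 0.6368 -0.1857  0.006 ]
m3 [ 0.5142 -0.2093  0.006 ]
m4 [ 0.4755 -0.0152  0.006 ]
red tri (array([0.54170815, 0.25562931, 0.14671536]), np.float64(0.002234162998157541))
blue tri (array([0.51693488, 0.14233937, 0.14944787]), np.float64(0.000978754926184948))
grip tri (array([0.52765497, 0.19983362, 0.1562675 ]), np.float64(0.0018443241263503085))
cupa [0.485 0.437 0.064]
cupb [ 0.471 -0.329  0.064]
cupc [0.741 0.228 0.064]
drop [0.712 0.116 0.074]
green [0.617 0.367 0.1  ]
```

The poses are measured: handle at about (0.528, 0.200, 0.155), block yaw -12.4°, mat centre (0.557, -0.100) with yaw +10.5°. I'll write a move planner next.

```bash
cat >> h.py <<'E'
from scipy.spatial.transform import Rotation as Ro
def down(h):
    h=np.deg2rad(h); x=np.array([np.cos(h),np.sin(h),0]); z=np.array([0,0,-1.]); return np.c_[x,np.cross(z,x),z]
def plan(p,R,p0=None,R0=None):
    o=get_obs(); p0=o["ee_pos"] if p0 is None else p0; R0=o["ee_rot"] if R0 is None else R0
    print("xyz",(R0.T@(np.array(p)-p0)).round(4).tolist(),"turn",Ro.from_matrix(R0.T@R).as_rotvec().round(4).tolist())
E
python3 - <<'E'
from h import *
import plant; print([k for k in dir(plant) if 'tip' in k.lower() or 'tcp' in k.lower()])
try: print(tcp_to_tips)
except Exception as e: print(e)
plan((.5,-.2,.33),down(-40))
E
```

```text
['tcp_to_tips']
0.022
xyz [-0.3393, -0.4401, -0.077] turn [-0.0003, 0.0014, -0.6389]
```

play_rows:
  fingers: [0.06, 0.06, 0.06, 0.06, 0.06, 0.06, 0.06, 0.06, 0.06, 0.06]
  xyz:
    - [-0.01, -0.02, -0.03]
    - [-0.04, -0.06, -0.06]
    - [-0.08, -0.11, -0.077]
    - [-0.12, -0.15, -0.077]
    - [-0.16, -0.2, -0.077]
    - [-0.195, -0.25, -0.077]
    - [-0.23, -0.295, -0.077]
    - [-0.26, -0.34, -0.077]
    - [-0.29, -0.38, -0.077]
    - [-0.32, -0.42, -0.077]
  turn:
    - [0, 0, -0.03]
    - [0, 0, -0.1]
    - [0, 0, -0.17]
    - [0, 0, -0.24]
    - [0, 0, -0.31]
    - [0, 0, -0.38]
    - [0, 0, -0.45]
    - [0, 0, -0.52]
    - [0, 0, -0.58]
    - [0, 0, -0.62]

```text
clock: 1.15
ee_pos: [0.4434, -0.2724, 0.3303]
ee_rot: [[0.755, -0.656, 0.0], [-0.656, -0.755, -0.0], [0.0, 0.0, -1.0]]
force: [1.5, -0.7, 0.4]
finger_gap: 0.0601
```

Run:
```python
from h import *
o=get_obs();print(o["ee_pos"],o["q"].round(2))
plan((.528-.14*0,.1995,.27),down(-12.5))
```

```text
[ 0.44339949 -0.27244872  0.33030178] [ 0.8   0.2  -0.36  1.81  0.08  1.15 -0.3 ]
xyz [-0.2457, -0.4118, 0.0601] turn [0.0003, -0.0003, -0.4972]
```

play_rows:
  fingers: [0.06, 0.06, 0.06, 0.06, 0.06, 0.06, 0.06, 0.06, 0.06, 0.06]
  xyz:
    - [-0.02, -0.035, 0]
    - [-0.045, -0.075, 0]
    - [-0.07, -0.12, 0]
    - [-0.095, -0.165, 0.01]
    - [-0.12, -0.21, 0.02]
    - [-0.15, -0.255, 0.03]
    - [-0.18, -0.3, 0.04]
    - [-0.205, -0.345, 0.05]
    - [-0.23, -0.385, 0.06]
    - [-0.246, -0.412, 0.06]
  turn:
    - [0, 0, -0.05]
    - [0, 0, -0.1]
    - [0, 0, -0.15]
    - [0, 0, -0.2]
    - [0, 0, -0.25]
    - [0, 0, -0.3]
    - [0, 0, -0.36]
    - [0, 0, -0.42]
    - [0, 0, -0.47]
    - [0, 0, -0.497]

```text
clock: 2.15
ee_pos: [0.5275, 0.1995, 0.2689]
ee_rot: [[0.976, -0.217, -0.002], [-0.217, -0.976, -0.001], [-0.002, 0.001, -1.0]]
force: [1.0, 0.4, -0.5]
finger_gap: 0.0606
```

Run:
```python
from h import *
o=get_obs();print(o["ee_pos"],o["q"].round(2))
cv2.imwrite("pics/w1.png",read_camera("wrist")[:,:,::-1])
```

```text
[0.52749419 0.1995378  0.26894393] [ 0.12  0.4  -0.68  1.77  0.28  1.08 -0.88]
```

View pics/w1.png

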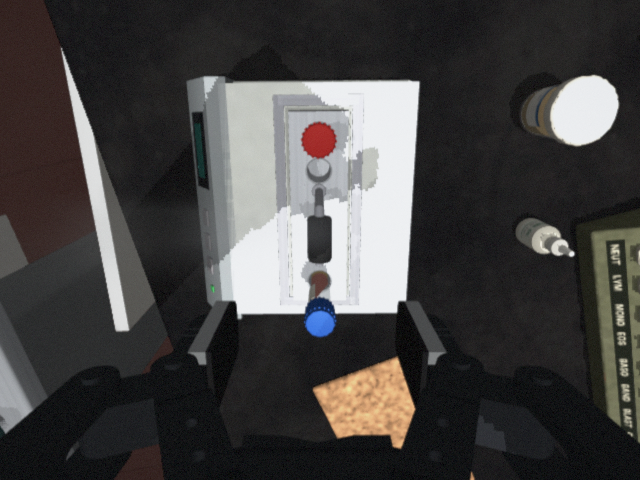

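The wrist view shows the sleeve centred at (319,239), the red cap at (318,140) and the blue cap at (320,323), with the block square to the image. I'll refine the grip point from this.

Run:
```python
from h import *
for n,uv,z in (("grip",(319,240),.16),("red",(318,140),.154),("blue",(320,323),.154),("sl",(319,216),.1615),("sr",(319,262),.1615)): print(n,onz("wrist",uv,z).round(4))
plan((.528,.2,.151),down(-12.5))
```

```text
grip [0.5289 0.2145 0.16  ]
red [0.5402 0.2708 0.154 ]
blue [0.5177 0.1578 0.154 ]
sl [0.532  0.2292 0.1615]
sr [0.5262 0.2015 0.1615]
xyz [0.0035, 0.0096, 0.1183] turn [-0.0071, 0.0023, 0.0097]
```

Run:
```python
from h import *
for i in range(2):
    o=get_obs();print(o["clock"],o["ee_pos"].round(4),o["joint_velocities"].round(3),np.round(o["ee_rot"][:,0],3))
    c=get_calibration("wrist"); im=read_camera("wrist")[:,:,::-1].copy()
cv2.imwrite("pics/w2.png",im)
print(blobs(im,(0,150,100),(8,255,255),50),blobs(im,(105,150,80),(125,255,255),50))
hsv=cv2.cvtColor(im,cv2.COLOR_BGR2HSV); m=(hsv[200:280,290:350,2]<60).astype(np.uint8)
n,l,s,cc=cv2.connectedComponentsWithStats(m); print(s[1:],cc[1:])
np.savez("cal_w2.npz",**c)
```

```text
2.2 [0.5267 0.2093 0.2694] [ 0.06  -0.07  -0.017  0.069 -0.069  0.012  0.131] [ 0.978 -0.207 -0.002]
2.25 [0.5264 0.2058 0.2696] [ 0.072 -0.041  0.063  0.036  0.007  0.027  0.048] [ 0.978 -0.208 -0.003]
[([323.8, 151.2], [308, 134, 33, 35, 865])] [([322.7, 330.1], [307, 315, 32, 31, 753])]
[[ 22  27  23  46 933]] [[33.67095391 49.86066452]]
```

View pics/w2.png

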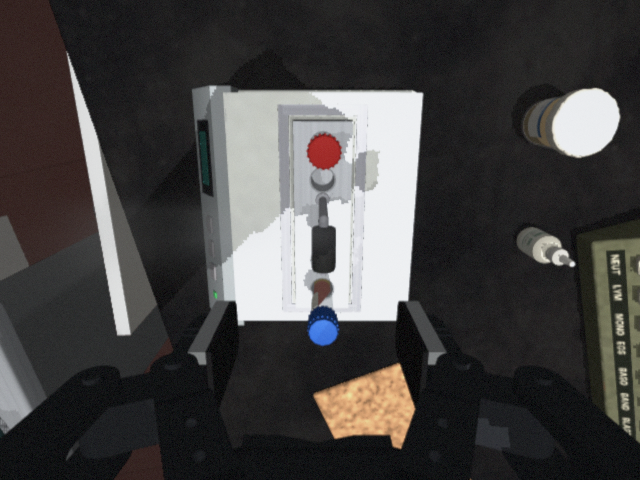

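The arm overshoots and settles after a fast move. The sleeve is at (323,249) in this picture, which has its own calibration.

Run:
```python
from h import *
c=dict(np.load("cal_w2.npz"))
for n,uv,z in (("grip",(323.5,249.3),.158),("red",(323.8,151.2),.154),("blue",(322.7,330.1),.152)): print(n,onz("wrist",uv,z,c).round(4))
o=get_obs();print(o["clock"],o["ee_pos"].round(4)); plan((.528,.2,.151),down(-12.5))
```

```text
grip [0.5298 0.204  0.158 ]
red [0.5417 0.2604 0.154 ]
blue [0.5176 0.1474 0.152 ]
2.3 [0.5269 0.202  0.2695]
xyz [0.0018, 0.0019, 0.1185] turn [-0.0015, 0.0021, 0.0048]
```

play_rows:
  fingers: [0.06, 0.06, 0.06, 0.06, 0.06, 0.06, 0.06, 0.06, 0.06, 0.06]
  xyz:
    - [0.001, -0.001, 0.01]
    - [0.001, -0.001, 0.025]
    - [0.001, -0.001, 0.04]
    - [0.001, -0.001, 0.055]
    - [0.001, -0.001, 0.07]
    - [0.001, -0.001, 0.085]
    - [0.001, -0.001, 0.1]
    - [0.001, -0.001, 0.11]
    - [0.001, -0.001, 0.115]
    - [0.001, -0.001, 0.115]
  turn:
    - [0, 0, 0]
    - [0, 0, 0]
    - [0, 0, 0]
    - [0, 0, 0]
    - [0, 0, 0]
    - [0, 0, 0]
    - [0, 0, 0]
    - [0, 0, 0]
    - [0, 0, 0]
    - [0, 0, 0]

```text
clock: 3.3
ee_pos: [0.5289, 0.1989, 0.1545]
ee_rot: [[0.976, -0.218, -0.001], [-0.218, -0.976, -0.0], [-0.001, 0.0, -1.0]]
force: [1.1, 0.3, -0.2]
finger_gap: 0.0602
```

Run:
```python
from h import *
c=get_calibration("wrist");im=read_camera("wrist")[:,:,::-1];cv2.imwrite("pics/w3.png",im)
cv2.imwrite("pics/s3.png",read_camera("side")[:,:,::-1][180:360,230:450].repeat(3,0).repeat(3,1))
o=get_obs();print(o["clock"],o["ee_pos"].round(4),o["force"].round(2))
```

```text
3.4 [0.5294 0.1991 0.1556] [-0.11 -0.08 -0.14]
```

View pics/w3.png

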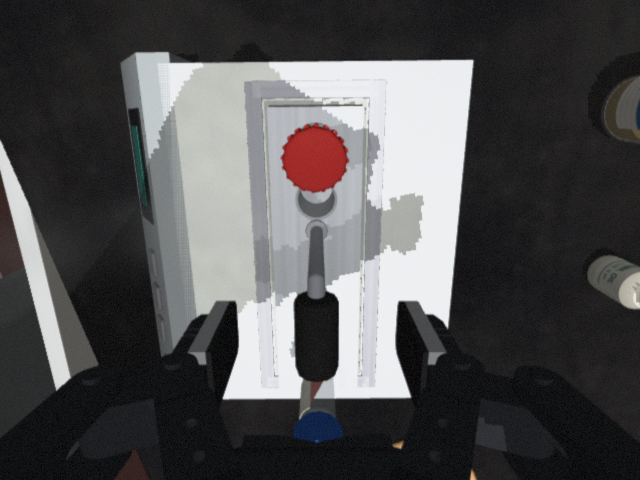

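View pics/s3.png

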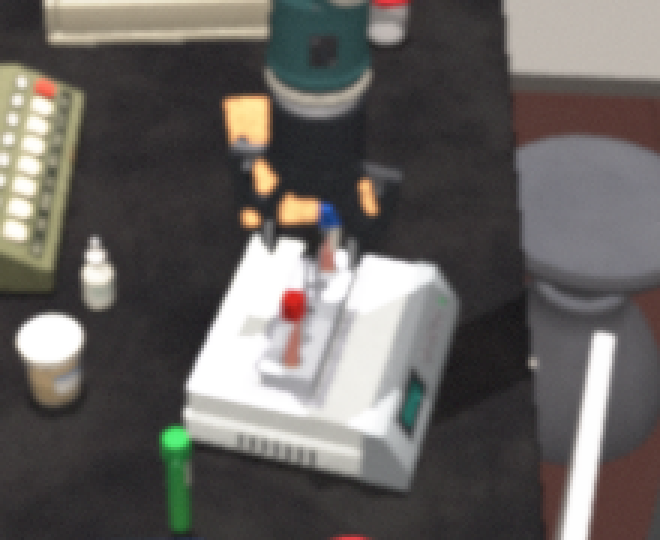

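Sleeve top runs across (316,290–380), between the pads. I'll check the offset along the sleeve.

Run:
```python
from h import *
o=get_obs();p=o["ee_pos"];R=o["ee_rot"]
for d in(-.014,0,.014):
    print(d,proj("wrist",p+R@[0,d,-.005]).round(1))
print(onz("wrist",(316.5,293),.161),onz("wrist",(316.5,370),.161), p)
print("red",onz("wrist",(315,157),.154))
```

```text
-0.014 [316.8 317.2]
0 [316.8 355.9]
0.014 [316.8 392.3]
[0.53425648 0.22110905 0.161     ] [0.52824175 0.19424036 0.161     ] [0.52943753 0.19914367 0.15558743]
red [0.54270381 0.26088723 0.154     ]
```

play_rows:
  fingers: [0.06, 0.06, 0.03, 0.0, 0.0, 0.0, 0.0, 0.0, 0.0, 0.0]
  xyz:
    - [0, -0.003, 0]
    - [0, -0.005, 0]
    - [0, -0.005, 0]
    - [0, -0.005, 0]
    - [0, -0.005, 0]
    - [0, -0.005, 0]
    - [0, -0.005, 0]
    - [0, -0.005, 0]
    - [0, -0.005, 0]
    - [0, -0.005, 0]
  turn:
    - [0, 0, 0]
    - [0, 0, 0]
    - [0, 0, 0]
    - [0, 0, 0]
    - [0, 0, 0]
    - [0, 0, 0]
    - [0, 0, 0]
    - [0, 0, 0]
    - [0, 0, 0]
    - [0, 0, 0]
  newtons: 80

```text
clock: 4.4
ee_pos: [0.5302, 0.2037, 0.1554]
ee_rot: [[0.976, -0.218, -0.0], [-0.218, -0.976, -0.0], [0.0, 0.0, -1.0]]
force: [-2.7, -2.2, 5.4]
finger_gap: 0.0127
```

play_rows:
  fingers: [0.0, 0.0, 0.0, 0.0, 0.0, 0.0, 0.0, 0.0, 0.0, 0.0]
  xyz:
    - [0, -0.005, -0.002]
    - [0, -0.005, -0.006]
    - [0, -0.005, -0.012]
    - [0, -0.005, -0.018]
    - [0, -0.005, -0.024]
    - [0, -0.005, -0.03]
    - [0, -0.005, -0.036]
    - [0, -0.005, -0.042]
    - [0, -0.005, -0.048]
    - [0, -0.005, -0.054]
  turn:
    - [0, 0, 0]
    - [0, 0, 0]
    - [0, 0, 0]
    - [0, 0, 0]
    - [0, 0, 0]
    - [0, 0, 0]
    - [0, 0, 0]
    - [0, 0, 0]
    - [0, 0, 0]
    - [0, 0, 0]

```text
clock: 5.4
ee_pos: [0.5314, 0.2089, 0.2099]
ee_rot: [[0.976, -0.218, 0.001], [-0.218, -0.976, 0.0], [0.0, -0.001, -1.0]]
force: [-0.1, 0.6, -5.9]
finger_gap: 0.0126
```

Run:
```python
from h import *
cv2.imwrite("pics/w4.png",read_camera("wrist")[:,:,::-1])
crop(read_camera("side")[:,:,::-1],230,160,220,200,3,"pics/s4.png")
o=get_obs();print(o["clock"],o["ee_pos"].round(4),o["force"].round(2),o["q"].round(2))
```

```text
5.5 [0.5319 0.2091 0.2104] [ 1.06 -0.14 -5.85] [ 0.07  0.48 -0.65  1.81  0.34  0.97 -0.94]
```

View pics/w4.png

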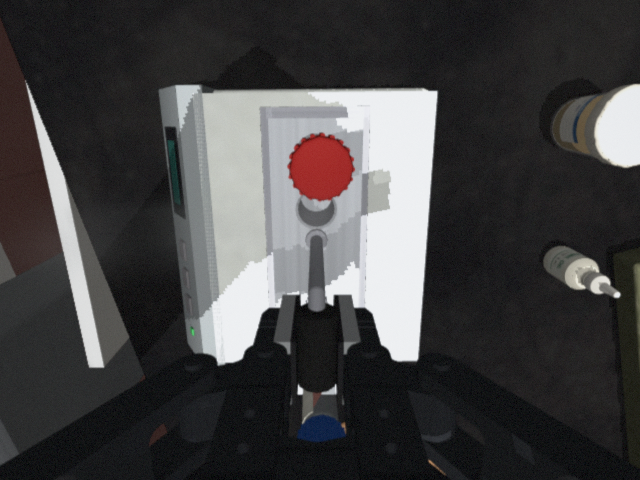

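View pics/s4.png

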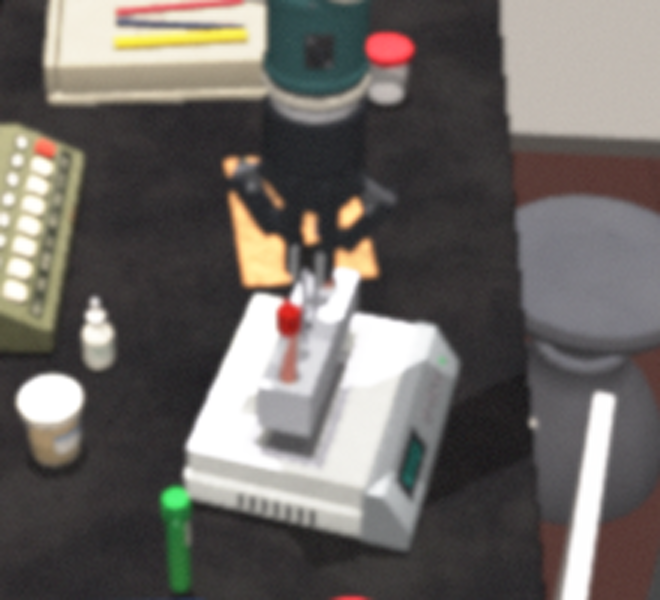

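The block hangs level with both tubes in it. Next I'll carry it to the mat.

play_rows:
  fingers: [0.0, 0.0, 0.0, 0.0, 0.0, 0.0, 0.0, 0.0, 0.0, 0.0]
  xyz:
    - [0, 0, -0.006]
    - [0.001, 0.003, -0.014]
    - [0.003, 0.01, -0.022]
    - [0.006, 0.02, -0.03]
    - [0.011, 0.035, -0.034]
    - [0.017, 0.054, -0.034]
    - [0.024, 0.076, -0.034]
    - [0.031, 0.1, -0.034]
    - [0.039, 0.124, -0.034]
    - [0.0465, 0.148, -0.034]
  turn:
    - [0, 0, 0]
    - [0, 0, 0]
    - [0, 0, 0]
    - [0, 0, 0]
    - [0, 0, 0]
    - [0, 0, 0]
    - [0, 0, 0]
    - [0, 0, 0]
    - [0, 0, 0]
    - [0, 0, 0]

```text
clock: 6.5
ee_pos: [0.5444, 0.0518, 0.2438]
ee_rot: [[0.976, -0.219, 0.0], [-0.219, -0.976, -0.001], [0.001, 0.001, -1.0]]
force: [0.4, -0.6, -6.0]
finger_gap: 0.013
```

play_rows:
  fingers: [0.0, 0.0, 0.0, 0.0, 0.0, 0.0, 0.0, 0.0, 0.0, 0.0]
  xyz:
    - [0.0075, 0.024, 0]
    - [0.015, 0.047, 0]
    - [0.022, 0.069, 0]
    - [0.028, 0.09, 0]
    - [0.033, 0.108, 0]
    - [0.038, 0.122, 0]
    - [0.042, 0.133, 0]
    - [0.044, 0.14, 0]
    - [0.046, 0.145, 0]
    - [0.0465, 0.148, 0]
  turn:
    - [0, 0, -0.02]
    - [0, 0, -0.06]
    - [0, 0, -0.11]
    - [0, 0, -0.16]
    - [0, 0, -0.21]
    - [0, 0, -0.26]
    - [0, 0, -0.31]
    - [0, 0, -0.35]
    - [0, 0, -0.385]
    - [0, 0, -0.4]

```text
clock: 7.5
ee_pos: [0.5572, -0.1024, 0.2436]
ee_rot: [[0.984, 0.178, 0.0], [0.178, -0.984, -0.001], [-0.0, 0.001, -1.0]]
force: [0.0, -0.4, -5.3]
finger_gap: 0.0126
```

Run:
```python
from h import *
o=get_obs();print(o["clock"],o["ee_pos"].round(4),o["force"].round(2),o["q"].round(2))
crop(read_camera("top")[:,:,::-1],220,180,220,160,3,"pics/t5.png")
crop(read_camera("side")[:,:,::-1],230,100,220,200,3,"pics/s5.png")
o=get_obs();print(o["clock"],o["ee_pos"].round(4),o["force"].round(2),o["ee_rot"].round(3))
plan((.557,-.1,.128),down(10.5))
```

```text
7.5 [ 0.5572 -0.1024  0.2436] [ 0.03 -0.45 -5.26] [ 0.65  0.43 -0.68  1.79  0.31  1.03  0.04]
7.6 [ 0.5571 -0.1019  0.2434] [-0.19 -0.4  -6.75] [[ 0.984  0.177 -0.   ]
 [ 0.177 -0.984 -0.001]
 [-0.     0.001 -1.   ]]
xyz [0.0002, -0.0019, 0.1154] turn [0.0006, 0.0002, -0.0053]
```

View pics/t5.png

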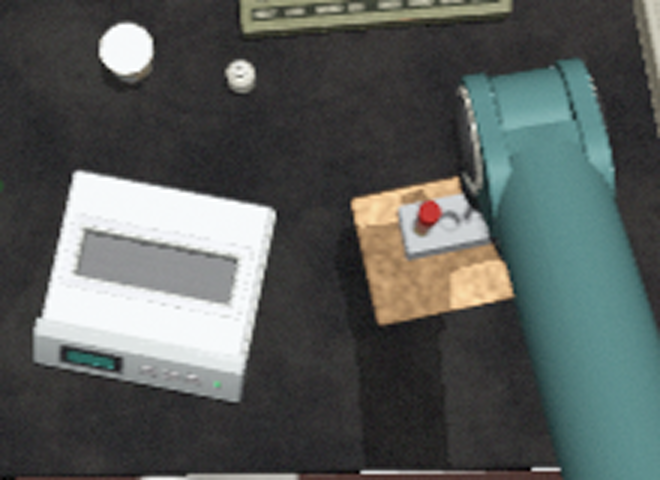

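View pics/s5.png

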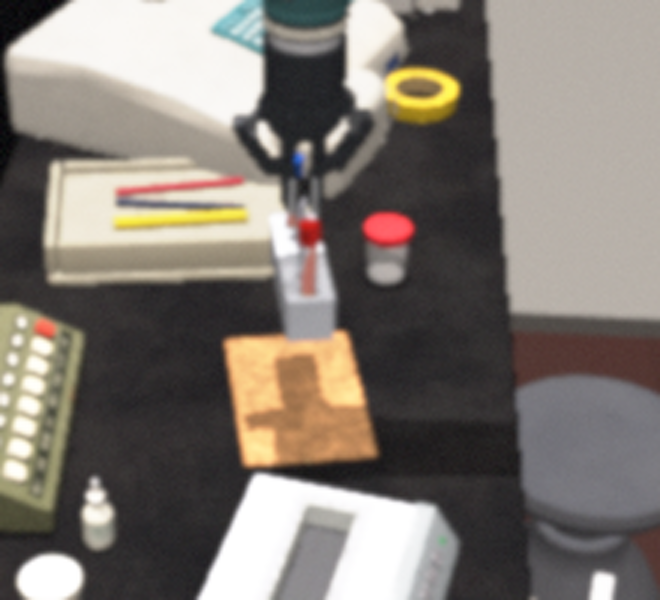

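The block is over the mat, level, with both tubes in. I'll lower it in two stages.

play_rows:
  fingers: [0.0, 0.0, 0.0, 0.0, 0.0, 0.0, 0.0, 0.0, 0.0, 0.0]
  xyz:
    - [0, -0.001, 0.004]
    - [0, -0.001, 0.014]
    - [0, -0.001, 0.028]
    - [0, -0.001, 0.044]
    - [0, -0.001, 0.06]
    - [0, -0.001, 0.076]
    - [0, -0.001, 0.09]
    - [0, -0.001, 0.1]
    - [0, -0.001, 0.106]
    - [0, -0.001, 0.109]
  turn:
    - [0, 0, 0]
    - [0, 0, 0]
    - [0, 0, 0]
    - [0, 0, 0]
    - [0, 0, 0]
    - [0, 0, 0]
    - [0, 0, 0]
    - [0, 0, 0]
    - [0, 0, 0]
    - [0, 0, 0]

```text
clock: 8.6
ee_pos: [0.5573, -0.0995, 0.1336]
ee_rot: [[0.984, 0.179, -0.0], [0.179, -0.984, 0.0], [-0.0, -0.0, -1.0]]
force: [-0.0, -0.2, -4.7]
finger_gap: 0.0128
```

play_rows:
  fingers: [0.0, 0.0, 0.0, 0.0, 0.0, 0.0, 0.0, 0.0, 0.0, 0.0]
  xyz:
    - [0, 0, 0.001]
    - [0, 0, 0.002]
    - [0, 0, 0.003]
    - [0, 0, 0.004]
    - [0, 0, 0.005]
    - [0, 0, 0.006]
    - [0, 0, 0.007]
    - [0, 0, 0.008]
    - [0, 0, 0.008]
    - [0, 0, 0.008]
  turn:
    - [0, 0, 0]
    - [0, 0, 0]
    - [0, 0, 0]
    - [0, 0, 0]
    - [0, 0, 0]
    - [0, 0, 0]
    - [0, 0, 0]
    - [0, 0, 0]
    - [0, 0, 0]
    - [0, 0, 0]

```text
clock: 9.6
ee_pos: [0.5573, -0.0996, 0.1262]
ee_rot: [[0.984, 0.179, -0.0], [0.179, -0.984, 0.0], [-0.0, -0.0, -1.0]]
force: [0.0, 0.5, -5.4]
finger_gap: 0.0127
```

Still hanging (-5.4 N), so it needs a bit lower.

play_rows:
  fingers: [0.0, 0.0, 0.0, 0.0, 0.0, 0.0, 0.0, 0.0, 0.0, 0.0]
  xyz:
    - [0, 0, 0.0005]
    - [0, 0, 0.001]
    - [0, 0, 0.0015]
    - [0, 0, 0.002]
    - [0, 0, 0.002]
    - [0, 0, 0.002]
    - [0, 0, 0.002]
    - [0, 0, 0.002]
    - [0, 0, 0.002]
    - [0, 0, 0.002]
  turn:
    - [0, 0, 0]
    - [0, 0, 0]
    - [0, 0, 0]
    - [0, 0, 0]
    - [0, 0, 0]
    - [0, 0, 0]
    - [0, 0, 0]
    - [0, 0, 0]
    - [0, 0, 0]
    - [0, 0, 0]

```text
clock: 10.6
ee_pos: [0.5579, -0.0993, 0.1255]
ee_rot: [[0.984, 0.179, 0.001], [0.179, -0.984, -0.001], [0.001, 0.001, -1.0]]
force: [-3.3, 0.4, 5.8]
finger_gap: 0.0126
```

play_rows:
  fingers: [0.015, 0.018, 0.022, 0.028, 0.036, 0.044, 0.05, 0.05, 0.05, 0.05]
  xyz:
    - [0, 0, -0.001]
    - [0, 0, -0.001]
    - [0, 0, -0.001]
    - [0, 0, -0.001]
    - [0, 0, -0.001]
    - [0, 0, -0.001]
    - [0, 0, -0.001]
    - [0, 0, -0.001]
    - [0, 0, -0.001]
    - [0, 0, -0.001]
  turn:
    - [0, 0, 0]
    - [0, 0, 0]
    - [0, 0, 0]
    - [0, 0, 0]
    - [0, 0, 0]
    - [0, 0, 0]
    - [0, 0, 0]
    - [0, 0, 0]
    - [0, 0, 0]
    - [0, 0, 0]

```text
clock: 11.6
ee_pos: [0.5573, -0.0996, 0.1252]
ee_rot: [[0.984, 0.179, 0.0], [0.179, -0.984, -0.0], [-0.0, 0.0, -1.0]]
force: [-0.4, -0.7, -0.7]
finger_gap: 0.0501
```

play_rows:
  fingers: [0.05, 0.05, 0.05, 0.05, 0.05, 0.05, 0.05, 0.05, 0.05, 0.05]
  xyz:
    - [0, 0, 0]
    - [0, 0, -0.005]
    - [0, 0, -0.015]
    - [0, 0, -0.03]
    - [0, 0, -0.05]
    - [0, 0, -0.07]
    - [0, 0, -0.085]
    - [0, 0, -0.095]
    - [0, 0, -0.1]
    - [0, 0, -0.1]
  turn:
    - [0, 0, 0]
    - [0, 0, 0]
    - [0, 0, 0]
    - [0, 0, 0]
    - [0, 0, 0]
    - [0, 0, 0]
    - [0, 0, 0]
    - [0, 0, 0]
    - [0, 0, 0]
    - [0, 0, 0]

```text
clock: 12.6
ee_pos: [0.5574, -0.0997, 0.2257]
ee_rot: [[0.984, 0.179, 0.001], [0.179, -0.984, -0.0], [0.001, 0.001, -1.0]]
force: [-0.1, 0.1, -1.1]
finger_gap: 0.0502
```

Run:
```python
from h import *
read_camera("side")
c=get_calibration("wrist");im=read_camera("wrist")[:,:,::-1].copy();cv2.imwrite("pics/w6.png",im);np.savez("cal_w6.npz",**c)
crop(read_camera("top")[:,:,::-1],300,180,150,130,4,"pics/t6.png")
crop(read_camera("side")[:,:,::-1],280,150,130,130,4,"pics/s6.png")
o=get_obs();print(o["clock"],o["ee_pos"].round(4),o["force"].round(2),o["q"].round(2))
b=blobs(im,(0,150,80),(8,255,255),50);print(b)
for q in b: print(onz("wrist",q[0],.124,c))
```

```text
12.8 [ 0.5568 -0.0995  0.2243] [ 0.52 -0.25 -0.06] [ 0.64  0.45 -0.67  1.81  0.33  1.    0.02]
[([320.4, 153.5], [303, 134, 36, 39, 1036]), ([625.9, 298.9], [618, 292, 22, 21, 130])]
[ 0.54891078 -0.04427175  0.124     ]
[ 0.74401486 -0.09546089  0.124     ]
```

View pics/w6.png

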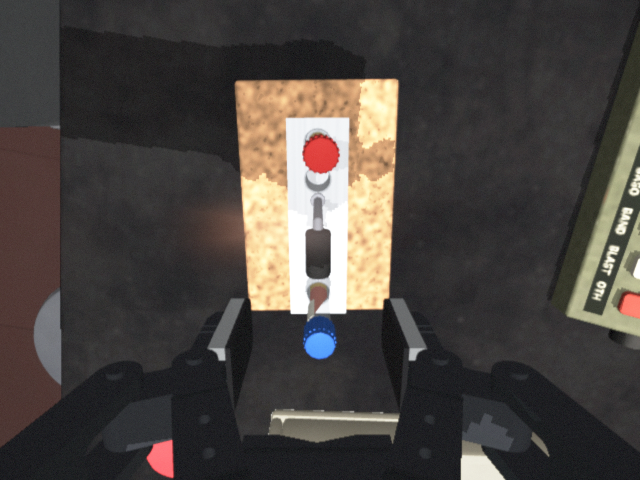

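View pics/t6.png

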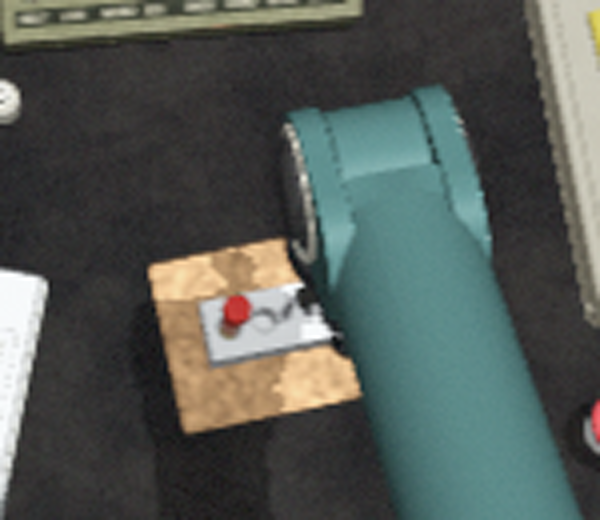

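View pics/s6.png

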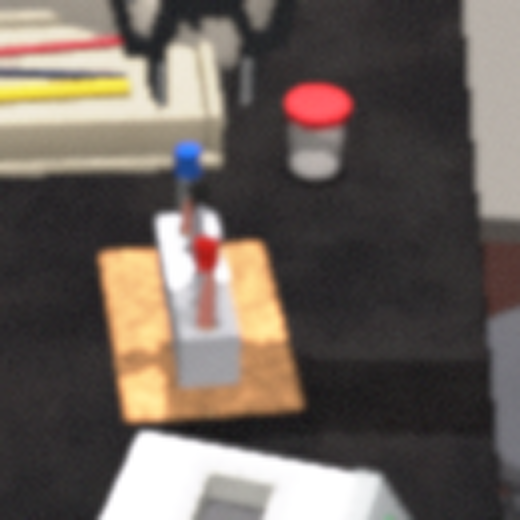

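Run:
```python
from h import *
o=get_obs();c=get_calibration("wrist");C=-c["R"].T@c["t"]
off=o["ee_rot"].T@(C-o["ee_pos"]);print("cam off tool",off.round(4),"Rcam in tool",(c["R"]@o["ee_rot"]).round(3))
Rct=(c["R"]@o["ee_rot"])
P=np.array([.547,-.0435,.085])
for yaw in (0,10):
  for el in (40,50):
    e=np.deg2rad(el);a=np.deg2rad(yaw)
    tx=np.array([-np.sin(a),np.cos(a),0])
    # tool tilted: z down rotated toward heading a by th
    th=np.pi/2-e-np.arcsin(.2917)
    f=np.array([np.cos(a),np.sin(a),0]); z=np.sin(th)*f+np.array([0,0,-np.cos(th)]); R=np.c_[tx,np.cross(z,tx),z]
    d=np.cos(e)*f-np.array([0,0,np.sin(e)])
    for D in(.16,.2):
        p=P-D*d-R@off; print(yaw,el,D,"tcp",p.round(3),"tips",(p+R@[0,0,.022]).round(3)); plan(p,R)
```

```text
cam off tool [ 1.000e-04 -7.420e-02 -1.201e-01] Rcam in tool [[ 1.     0.     0.001]
 [-0.     0.957 -0.291]
 [-0.001  0.291  0.957]]
0 40 0.16 tcp [ 0.552 -0.044  0.128] tips [ 0.564 -0.044  0.109]
xyz [0.0056, -0.0558, 0.0967] turn [-0.4813, 0.401, -1.3493]
0 40 0.2 tcp [ 0.521 -0.044  0.153] tips [ 0.533 -0.044  0.135]
xyz [-0.0246, -0.0613, 0.071] turn [-0.4813, 0.401, -1.3493]
0 50 0.16 tcp [ 0.559 -0.044  0.126] tips [ 0.568 -0.044  0.106]
xyz [0.0128, -0.0545, 0.0982] turn [-0.3365, 0.2802, -1.3706]
0 50 0.2 tcp [ 0.534 -0.044  0.157] tips [ 0.542 -0.044  0.136]
xyz [-0.0126, -0.0591, 0.0676] turn [-0.3365, 0.2802, -1.3706]
10 40 0.16 tcp [ 0.552 -0.043  0.128] tips [ 0.564 -0.041  0.109]
xyz [0.0057, -0.0567, 0.0967] turn [-0.4544, 0.4509, -1.5179]
10 40 0.2 tcp [ 0.522 -0.048  0.153] tips [ 0.534 -0.046  0.135]
xyz [-0.025, -0.0569, 0.071] turn [-0.4544, 0.4509, -1.5179]
10 50 0.16 tcp [ 0.559 -0.041  0.126] tips [ 0.568 -0.04   0.106]
xyz [0.013, -0.0567, 0.0982] turn [-0.3178, 0.315, -1.5423]
10 50 0.2 tcp [ 0.534 -0.046  0.157] tips [ 0.542 -0.044  0.136]
xyz [-0.0128, -0.0568, 0.0676] turn [-0.3178, 0.315, -1.5423]
```

Run:
```python
from h import *
off=np.array([.0001,-.0742,-.1201]);K=get_calibration("wrist")["camera_matrix"]
Rct=np.array([[1,0,.001],[0,.957,-.291],[-.001,.291,.957]])
for yaw,th,p in((-30,30,(.49,-.01,.2)),(-30,38,(.48,-.005,.2))):
    a=np.deg2rad(yaw);th=np.deg2rad(th)
    tx=np.array([-np.sin(a),np.cos(a),0]);f=np.array([np.cos(a),np.sin(a),0]); z=np.sin(th)*f+np.array([0,0,-np.cos(th)]); R=np.c_[tx,np.cross(z,tx),z]
    for P in((.546,-.043,.052),(.548,-.044,.124)):
        q=K@(Rct@(R.T@(np.array(P)-p)-off));print(q[:2]/q[2],q[2])
    plan(p,R,np.array([.557,-.0995,.2254]),down(10.4))
```

```text
[316.07357475 201.71650993] 0.28513644062481647
[316.08433876 285.88847305] 0.23757023523552964
xyz [-0.0497, -0.1001, 0.0254] turn [-0.4902, 0.2265, -0.8453]
[317.02807321 182.14541209] 0.2839582860995899
[317.22124486 272.15151003] 0.24438733010321945
xyz [-0.0587, -0.1068, 0.0254] turn [-0.6207, 0.2868, -0.8329]
```

play_rows:
  fingers: [0.05, 0.05, 0.05, 0.05, 0.05, 0.05, 0.05, 0.05, 0.05, 0.05]
  xyz:
    - [-0.006, -0.01, 0]
    - [-0.013, -0.024, 0]
    - [-0.02, -0.038, 0.005]
    - [-0.028, -0.051, 0.01]
    - [-0.035, -0.064, 0.015]
    - [-0.042, -0.077, 0.02]
    - [-0.05, -0.09, 0.025]
    - [-0.057, -0.104, 0.025]
    - [-0.059, -0.107, 0.025]
    - [-0.059, -0.107, 0.025]
  turn:
    - [-0.05, 0.02, -0.07]
    - [-0.12, 0.06, -0.17]
    - [-0.2, 0.09, -0.27]
    - [-0.28, 0.13, -0.37]
    - [-0.35, 0.16, -0.47]
    - [-0.42, 0.2, -0.57]
    - [-0.49, 0.23, -0.66]
    - [-0.56, 0.26, -0.75]
    - [-0.62, 0.287, -0.833]
    - [-0.62, 0.287, -0.833]

```text
clock: 13.8
ee_pos: [0.4779, -0.0041, 0.1987]
ee_rot: [[0.498, 0.686, 0.531], [0.867, -0.392, -0.307], [-0.003, 0.613, -0.79]]
force: [0.3, 1.0, 0.1]
finger_gap: 0.0499
```

Run:
```python
from h import *
read_camera("top")
c=get_calibration("wrist");im=read_camera("wrist")[:,:,::-1].copy();np.savez("cal_w7.npz",**c);cv2.imwrite("pics/w7.png",im)
im=cv2.rotate(im,cv2.ROTATE_180)
crop(im,220,120,200,180,4,"pics/w7c.png")
o=get_obs();print(o["clock"],o["ee_pos"].round(4),o["ee_rot"].round(3),o["q"].round(2))
```

```text
13.9 [ 0.4802 -0.0048  0.2   ] [[ 0.503  0.682  0.531]
 [ 0.865 -0.397 -0.308]
 [ 0.001  0.614 -0.789]] [ 0.23  0.19 -0.62  2.38  1.39  0.62 -0.51]
```

View pics/w7.png

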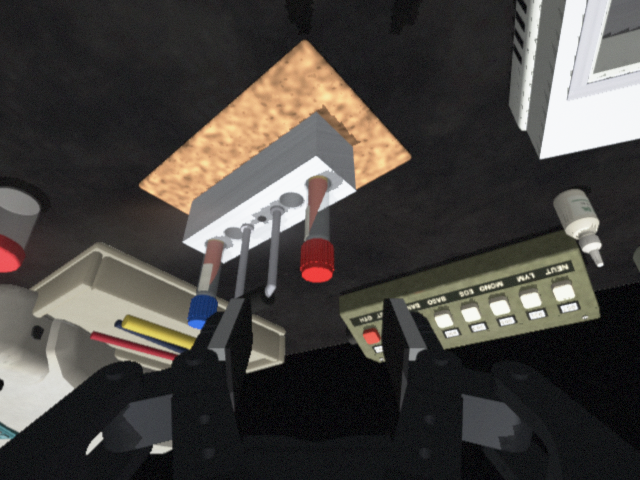

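View pics/w7c.png

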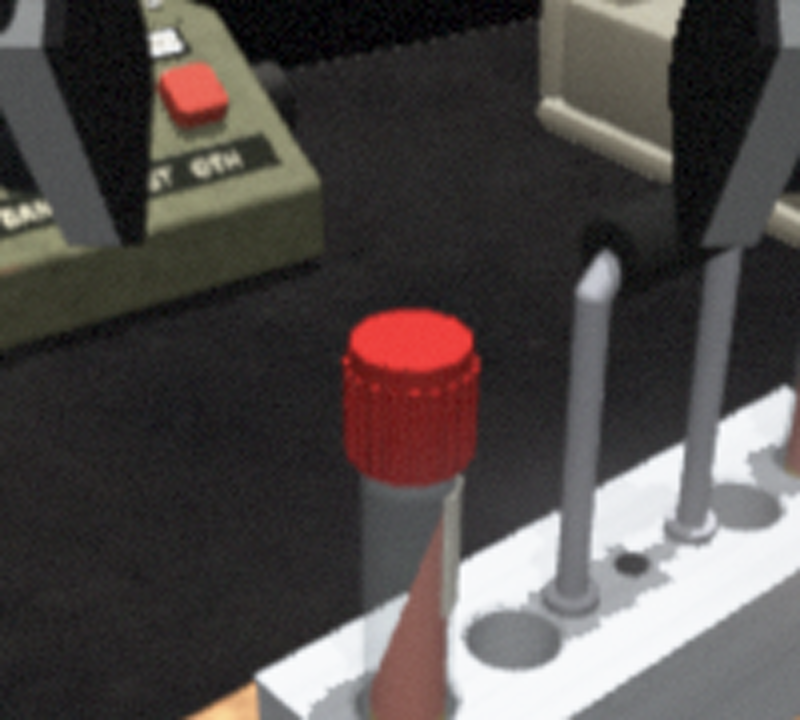

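The upright crop shows the agar low on the left and high on the right, with the white patch edge-on at the right limb. So the tube's +x heads roughly +55° (world left-forward). Cap top centre is at about (316,274) in the unrotated image.

Run:
```python
from h import *
c=dict(np.load("cal_w7.npz"))
print(onz("wrist",(316,274),.124,c), onz("wrist",(639-220-411/4,479-120-690/4),.052,c))
plan((.547,-.0435,.18),down(10.5))
```

```text
[ 0.54678877 -0.04421544  0.124     ] [ 0.54714631 -0.04441094  0.052     ]
xyz [0.0001, 0.0487, 0.0632] turn [0.6189, -0.285, 0.8284]
```

play_rows:
  fingers: [0.05, 0.05, 0.05, 0.05, 0.05, 0.05, 0.05, 0.05, 0.05, 0.05]
  xyz:
    - [0, 0.003, 0.003]
    - [0, 0.009, 0.01]
    - [0, 0.015, 0.018]
    - [0, 0.021, 0.026]
    - [0, 0.027, 0.034]
    - [0, 0.033, 0.042]
    - [0, 0.039, 0.05]
    - [0, 0.044, 0.057]
    - [0, 0.048, 0.0625]
    - [0, 0.0485, 0.063]
  turn:
    - [0.04, -0.018, 0.053]
    - [0.11, -0.05, 0.148]
    - [0.18, -0.083, 0.241]
    - [0.25, -0.115, 0.335]
    - [0.32, -0.147, 0.428]
    - [0.39, -0.18, 0.522]
    - [0.46, -0.212, 0.616]
    - [0.53, -0.244, 0.71]
    - [0.6, -0.276, 0.803]
    - [0.619, -0.285, 0.828]

```text
clock: 14.9
ee_pos: [0.5489, -0.0464, 0.1802]
ee_rot: [[0.984, 0.176, 0.001], [0.176, -0.984, 0.003], [0.002, -0.002, -1.0]]
force: [-0.5, 0.3, 0.1]
finger_gap: 0.0501
```

Run:
```python
from h import *
read_camera("top")
c=get_calibration("wrist");im=read_camera("wrist")[:,:,::-1].copy();cv2.imwrite("pics/w8.png",im)
o=get_obs();print(o["clock"],o["ee_pos"].round(4),o["ee_rot"].round(3),o["q"].round(2))
b=blobs(im,(0,150,80),(8,255,255),50);print(b)
for q in b: print(onz("wrist",q[0],.122,c))
plan((.547,-.044,.115),down(10.5))
```

```text
15.0 [ 0.5473 -0.0446  0.1801] [[ 0.983  0.182  0.001]
 [ 0.182 -0.983  0.   ]
 [ 0.001 -0.    -1.   ]] [ 0.54  0.48 -0.65  1.88  0.37  0.9  -0.11]
[([318.8, 274.3], [299, 250, 41, 49, 1540])]
[ 0.54856851 -0.04212504  0.122     ]
xyz [-0.0003, -0.0007, 0.0651] turn [-0.0, -0.0011, -0.0007]
```

View pics/w8.png

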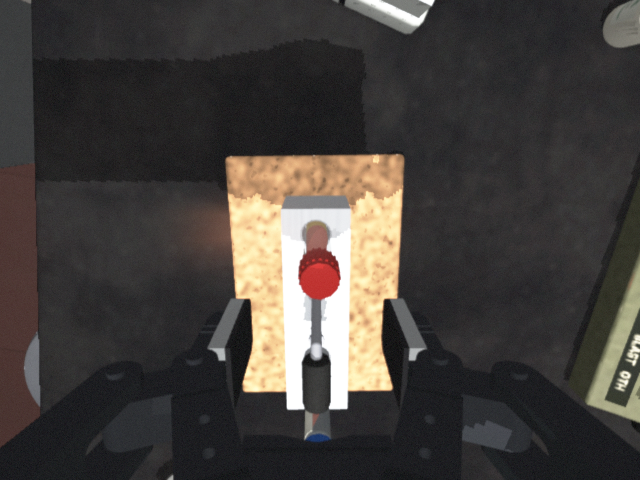

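The gripper sits straight above the red cap (318,274), and the handle is clear of the pads. I'll descend and close.

play_rows:
  fingers: [0.05, 0.05, 0.05, 0.05, 0.05, 0.05, 0.05, 0.05, 0.05, 0.05]
  xyz:
    - [0, -0.001, 0.004]
    - [0, -0.001, 0.012]
    - [0, -0.001, 0.021]
    - [0, -0.001, 0.03]
    - [0, -0.001, 0.039]
    - [0, -0.001, 0.048]
    - [0, -0.001, 0.056]
    - [0, -0.001, 0.062]
    - [0, -0.001, 0.065]
    - [0, -0.001, 0.065]
  turn:
    - [0, 0, 0]
    - [0, 0, 0]
    - [0, 0, 0]
    - [0, 0, 0]
    - [0, 0, 0]
    - [0, 0, 0]
    - [0, 0, 0]
    - [0, 0, 0]
    - [0, 0, 0]
    - [0, 0, 0]

```text
clock: 16.0
ee_pos: [0.5464, -0.0425, 0.1149]
ee_rot: [[0.983, 0.184, 0.0], [0.184, -0.983, -0.001], [0.0, 0.001, -1.0]]
force: [-1.1, -0.3, 0.0]
finger_gap: 0.0496
```

play_rows:
  fingers: [0.04, 0.03, 0.024, 0.018, 0.01, 0.005, 0.005, 0.005, 0.005, 0.005]
  xyz:
    - [0, 0, 0]
    - [0, 0, 0]
    - [0, 0, 0]
    - [0, 0, 0]
    - [0, 0, 0]
    - [0, 0, 0]
    - [0, 0, 0]
    - [0, 0, 0]
    - [0, 0, 0]
    - [0, 0, 0]
  turn:
    - [0, 0, 0]
    - [0, 0, 0]
    - [0, 0, 0]
    - [0, 0, 0]
    - [0, 0, 0]
    - [0, 0, 0]
    - [0, 0, 0]
    - [0, 0, 0]
    - [0, 0, 0]
    - [0, 0, 0]
  newtons: 40

```text
clock: 17.0
ee_pos: [0.5468, -0.0425, 0.1156]
ee_rot: [[0.983, 0.184, 0.001], [0.184, -0.983, -0.001], [0.001, 0.001, -1.0]]
force: [0.2, -0.2, 3.7]
finger_gap: 0.0182
```

play_rows:
  fingers: [0.005, 0.005, 0.005, 0.005, 0.005, 0.005, 0.005, 0.005, 0.005, 0.005]
  xyz:
    - [0, 0, -0.003]
    - [0, 0, -0.008]
    - [0, 0, -0.015]
    - [0, 0, -0.023]
    - [0, 0, -0.031]
    - [0, 0, -0.04]
    - [0, 0, -0.049]
    - [0, 0, -0.058]
    - [0, 0, -0.067]
    - [0, 0, -0.076]
  turn:
    - [0, 0, 0]
    - [0, 0, 0]
    - [0, 0, 0]
    - [0, 0, 0]
    - [0, 0, 0]
    - [0, 0, 0]
    - [0, 0, 0]
    - [0, 0, 0]
    - [0, 0, 0]
    - [0, 0, 0]

```text
clock: 18.0
ee_pos: [0.5465, -0.0424, 0.1922]
ee_rot: [[0.983, 0.184, 0.001], [0.184, -0.983, -0.001], [0.001, 0.001, -1.0]]
force: [0.2, -1.2, -0.6]
finger_gap: 0.0186
```

play_rows:
  fingers: [0.005, 0.005, 0.005, 0.005, 0.005, 0.005, 0.005, 0.005, 0.005, 0.005]
  xyz:
    - [0, 0, -0.01]
    - [0, 0, -0.022]
    - [0, 0, -0.037]
    - [0, 0, -0.054]
    - [0, 0, -0.073]
    - [0, 0, -0.092]
    - [0, 0, -0.11]
    - [0, 0, -0.127]
    - [0, 0, -0.14]
    - [0, 0, -0.145]
  turn:
    - [0, 0, 0]
    - [0, 0, 0]
    - [0, 0, 0]
    - [0, 0, 0]
    - [0, 0, 0]
    - [0, 0, 0]
    - [0, 0, 0]
    - [0, 0, 0]
    - [0, 0, 0]
    - [0, 0, 0]

```text
clock: 19.0
ee_pos: [0.5469, -0.0421, 0.3383]
ee_rot: [[0.983, 0.184, 0.003], [0.184, -0.983, -0.002], [0.003, 0.002, -1.0]]
force: [0.1, 0.4, 0.2]
finger_gap: 0.0188
```

Run:
```python
from h import *
im=read_camera("side")[:,:,::-1].copy();crop(im,260,90,140,150,4,"pics/s9.png")
c=get_calibration("wrist");im=read_camera("wrist")[:,:,::-1].copy();cv2.imwrite("pics/w9.png",im)
o=get_obs();print(o["clock"],o["ee_pos"].round(4),o["ee_rot"].round(3),o["q"].round(2),o["force"].round(2),o["finger_gap"])
```

```text
19.1 [ 0.5465 -0.0423  0.3371] [[ 0.983  0.184  0.002]
 [ 0.184 -0.983 -0.001]
 [ 0.002  0.002 -1.   ]] [ 0.61  0.31 -0.73  1.72  0.22  1.19  0.01] [-0.1   0.11 -1.22] 0.01868805149815538
```

View pics/s9.png

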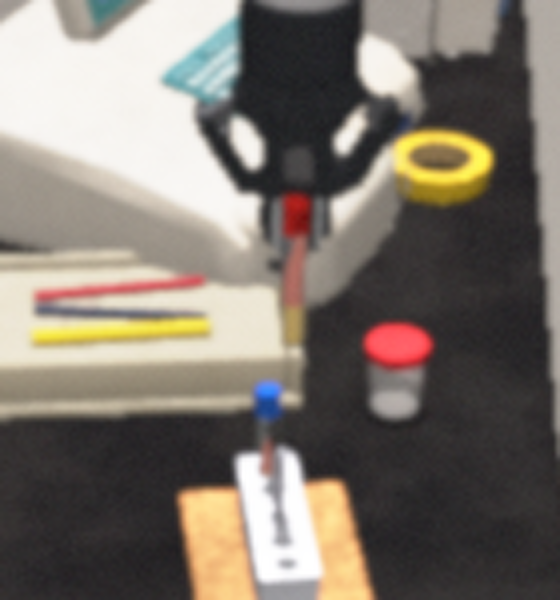

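View pics/w9.png

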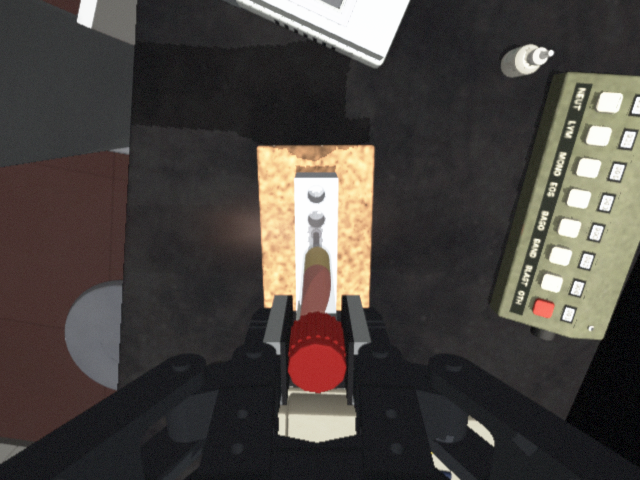

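The red tube hangs free in the jaws (cap at (316,350) in the wrist view). The block stands on the mat and blue is still in its well. I'll work out the tipping moves, with clearance to the wall.

```bash
cat >> h.py <<'E'
def tilted(h,az,th):
    a=np.deg2rad(az); ax=np.array([-np.sin(a),np.cos(a),0])  # about this: up->forward; down->backward, so negative
    return Ro.from_rotvec(-np.deg2rad(th)*ax).as_matrix()@down(h)
E
python3 - <<'E'
from h import *
print("wall base",onz("top",(200,138),0).round(3),"top of band if z=.2",onz("top",(200,108),.2).round(3))
p1=(.62,.36,.45)
plan(p1,down(-14.4))
R=tilted(-14.4,30,60);print(R.round(3))
plan((.69,.40,.52),R,np.array(p1),down(-14.4))
E
```

```text
wall base [0.951 0.427 0.   ] top of band if z=.2 [0.965 0.387 0.2  ]
xyz [0.1464, -0.3817, -0.1133] turn [0.0014, -0.0022, 0.4364]
[[ 0.659  0.054  0.75 ]
 [-0.427 -0.794  0.433]
 [ 0.619 -0.606 -0.5  ]]
xyz [0.0579, -0.0562, -0.07] turn [0.7327, 0.7482, 0.0]
```

play_rows:
  fingers: [0.005, 0.005, 0.005, 0.005, 0.005, 0.005, 0.005, 0.005, 0.005, 0.005]
  xyz:
    - [0.002, -0.006, -0.01]
    - [0.009, -0.022, -0.025]
    - [0.018, -0.048, -0.045]
    - [0.032, -0.083, -0.065]
    - [0.048, -0.124, -0.085]
    - [0.064, -0.166, -0.1]
    - [0.08, -0.208, -0.11]
    - [0.096, -0.25, -0.113]
    - [0.112, -0.292, -0.113]
    - [0.126, -0.328, -0.113]
  turn:
    - [0, 0, 0.01]
    - [0, 0, 0.04]
    - [0, 0, 0.08]
    - [0, 0, 0.13]
    - [0, 0, 0.18]
    - [0, 0, 0.23]
    - [0, 0, 0.28]
    - [0, 0, 0.33]
    - [0, 0, 0.37]
    - [0, 0, 0.41]

```text
clock: 20.1
ee_pos: [0.6091, 0.3064, 0.4486]
ee_rot: [[0.975, -0.223, -0.0], [-0.223, -0.975, -0.001], [-0.0, 0.001, -1.0]]
force: [-0.1, -0.2, -0.9]
finger_gap: 0.0189
```

Run:
```python
from h import *
o=get_obs();print(o["q"].round(2),o["finger_gap"])
# from commanded
c0=np.array([.5465,-.0423,.3371]);R0=down(10.6);pc=c0+R0@[.126,-.328,-.113];Rc=R0@Ro.from_rotvec([0,0,.41]).as_matrix();print(pc,o["ee_pos"])
for th,p in((15,(.63,.375,.46)),(30,(.65,.385,.48)),(45,(.67,.39,.5)),(60,(.69,.40,.52))): plan(p,tilted(-14.4,30,th),pc,Rc)
```

```text
[-0.08  0.52 -0.72  1.21  0.33  1.53 -0.97] 0.018862695321604256
[0.61001381 0.30328066 0.4501    ] [0.60914241 0.3064411  0.44857859]
xyz [0.0035, -0.0744, -0.0099] turn [0.1807, 0.1894, 0.0262]
xyz [0.0207, -0.0886, -0.0299] turn [0.3614, 0.3789, 0.0257]
xyz [0.0391, -0.0979, -0.0499] turn [0.5421, 0.5683, 0.025]
xyz [0.0564, -0.1121, -0.0699] turn [0.7228, 0.7578, 0.0239]
```

play_rows:
  fingers: [0.005, 0.005, 0.005, 0.005, 0.005, 0.005, 0.005, 0.005, 0.005, 0.005]
  xyz:
    - [0.0, -0.03, -0.003]
    - [0.002, -0.055, -0.006]
    - [0.004, -0.074, -0.01]
    - [0.012, -0.081, -0.02]
    - [0.021, -0.088, -0.03]
    - [0.03, -0.093, -0.04]
    - [0.039, -0.098, -0.05]
    - [0.047, -0.104, -0.058]
    - [0.053, -0.109, -0.066]
    - [0.056, -0.112, -0.07]
  turn:
    - [0.04, 0.04, 0.01]
    - [0.11, 0.115, 0.02]
    - [0.18, 0.189, 0.025]
    - [0.25, 0.262, 0.025]
    - [0.32, 0.335, 0.025]
    - [0.4, 0.42, 0.025]
    - [0.48, 0.503, 0.025]
    - [0.56, 0.587, 0.025]
    - [0.64, 0.67, 0.025]
    - [0.7, 0.735, 0.025]

```text
clock: 21.1
ee_pos: [0.6889, 0.4003, 0.5189]
ee_rot: [[0.674, 0.039, 0.737], [-0.419, -0.802, 0.425], [0.608, -0.596, -0.525]]
force: [0.7, 0.4, -1.0]
finger_gap: 0.0189
```

Run:
```python
from h import *
im=read_camera("side")[:,:,::-1].copy();cv2.imwrite("pics/s10.png",im)
im=read_camera("top")[:,:,::-1].copy();cv2.imwrite("pics/t10.png",im)
c=get_calibration("wrist");im=read_camera("wrist")[:,:,::-1].copy();cv2.imwrite("pics/w10.png",im)
o=get_obs();print(o["clock"],o["ee_pos"].round(4),o["ee_rot"].round(3),o["q"].round(2),o["force"].round(2),o["finger_gap"])
```

```text
21.25 [0.6883 0.4004 0.5176] [[ 0.677  0.036  0.735]
 [-0.416 -0.806  0.422]
 [ 0.607 -0.591 -0.531]] [-0.11  0.25 -0.58  1.66  0.69  0.31 -1.4 ] [-0.69  0.86  0.48] 0.01878834218069431
```

View pics/s10.png

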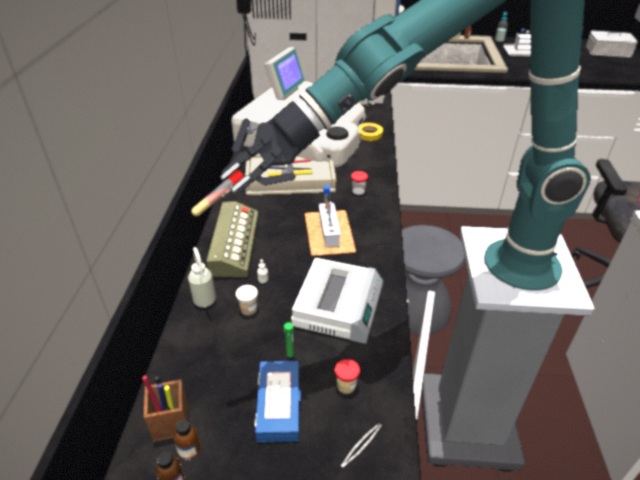

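View pics/t10.png

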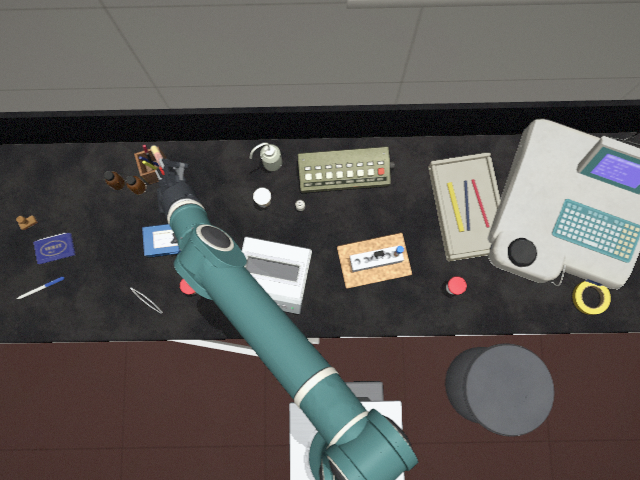

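View pics/w10.png

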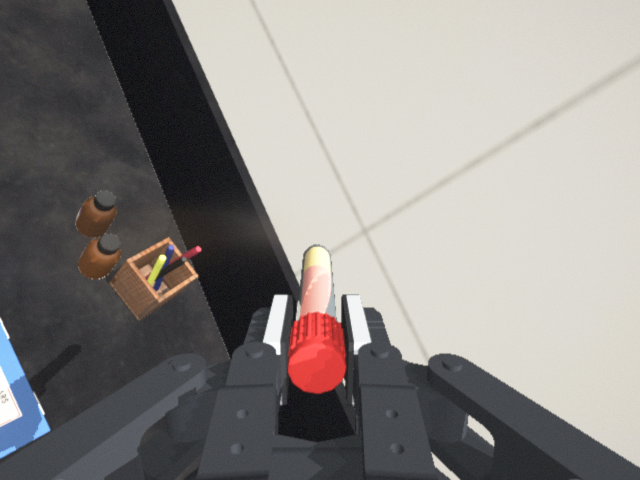

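Run:
```python
from h import *
crop(cv2.imread("pics/w10.png"),270,230,100,170,4,"pics/w10c.png")
crop(cv2.imread("pics/t10.png"),130,130,80,75,8,"pics/t10c.png")
crop(cv2.imread("pics/s10.png"),180,130,100,95,6,"pics/s10c.png")
```

```text
(no output)
```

View pics/w10c.png

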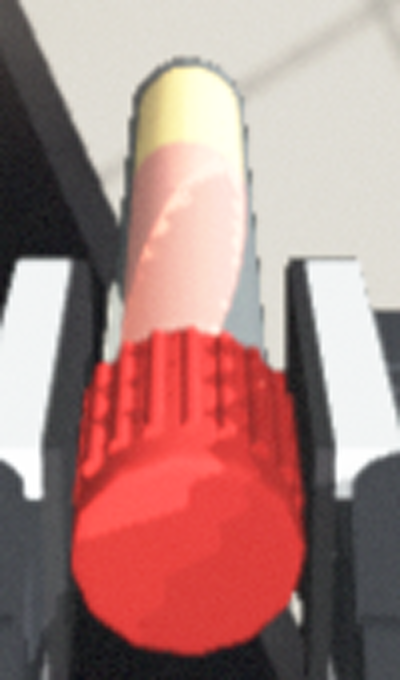

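View pics/t10c.png

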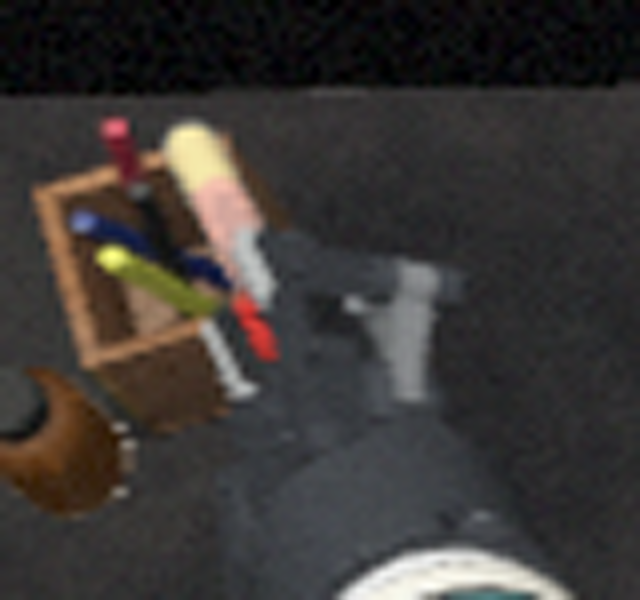

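View pics/s10c.png

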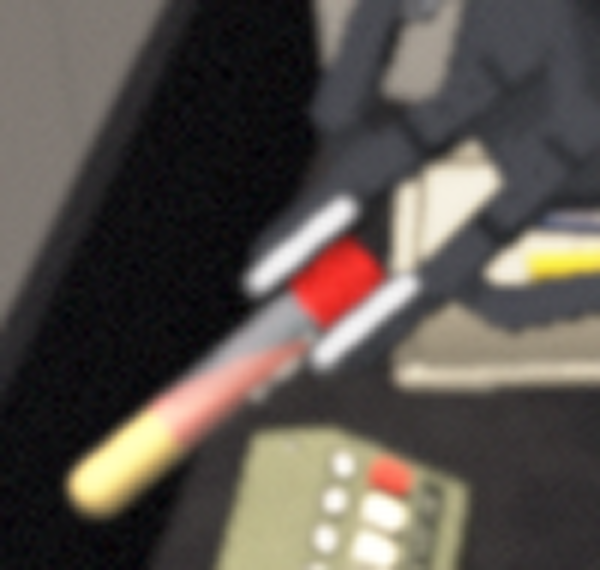

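The wrist and side views agree: the agar lies on the lower side, with the free face up and toward tool +x. I'll quantify the roll angle from the sloping edge in the side view.

Run:
```python
from h import *
o=get_obs();p=o["ee_pos"];R=o["ee_rot"]
# tube foot: grasp point z=+0.003 at tube height ~96mm
def T(x,y,h): return p+R@np.array([x,y,.003+.096-h])
f=lambda uv:((uv-np.array([180,130])+.5)*6-.5).round(0).tolist()
for h in(0.0,.036,.08,.086,.108):
    print(h,"axis",f(proj("side",T(0,0,h))),"+tx",f(proj("side",T(.008,0,h))),"-tx",f(proj("side",T(-.008,0,h))))
r=.0072
for rho in(0,20,40,60,80):
    a=np.deg2rad(rho);d=np.array([np.cos(a),-np.sin(a)])
    print(rho,"apex",f(proj("side",T(*(-r*d),.08))),"front",f(proj("side",T(*(r*d),.036))),"up ang",np.rad2deg(np.arccos((R@[d[0],d[1],0])[2])).round(1))
    g=lambda uv:((uv-np.array([270,230])+.5)*4-.5).round(0).tolist()
    print("   wrist apex",g(proj("wrist",T(*(-r*d),.08))),"front",g(proj("wrist",T(*(r*d),.036))),"axis36",g(proj("wrist",T(0,0,.036))))
im=cv2.imread("pics/s10.png")[150:215,185:260];cv2.imwrite("pics/s10d.png",cv2.resize(im,None,fx=8,fy=8,interpolation=cv2.INTER_CUBIC))
```

```text
0.0 axis [79.0, 510.0] +tx [61.0, 488.0] -tx [98.0, 532.0]
0.036 axis [176.0, 428.0] +tx [157.0, 406.0] -tx [194.0, 450.0]
0.08 axis [294.0, 327.0] +tx [275.0, 305.0] -tx [312.0, 349.0]
0.086 axis [310.0, 313.0] +tx [292.0, 291.0] -tx [329.0, 335.0]
0.108 axis [370.0, 262.0] +tx [351.0, 240.0] -tx [388.0, 284.0]
0 apex [311.0, 347.0] front [159.0, 408.0] up ang 52.6
   wrist apex [117.0, 359.0] front [251.0, 187.0] axis36 [191.0, 187.0]
20 apex [311.0, 346.0] front [158.0, 409.0] up ang 39.4
   wrist apex [122.0, 382.0] front [247.0, 168.0] axis36 [191.0, 187.0]
40 apex [310.0, 343.0] front [159.0, 413.0] up ang 32.3
   wrist apex [135.0, 402.0] front [237.0, 151.0] axis36 [191.0, 187.0]
60 apex [307.0, 338.0] front [162.0, 418.0] up ang 35.3
   wrist apex [155.0, 417.0] front [221.0, 139.0] axis36 [191.0, 187.0]
80 apex [302.0, 331.0] front [167.0, 424.0] up ang 46.5
   wrist apex [179.0, 425.0] front [202.0, 132.0] axis36 [191.0, 187.0]
```

View pics/s10d.png

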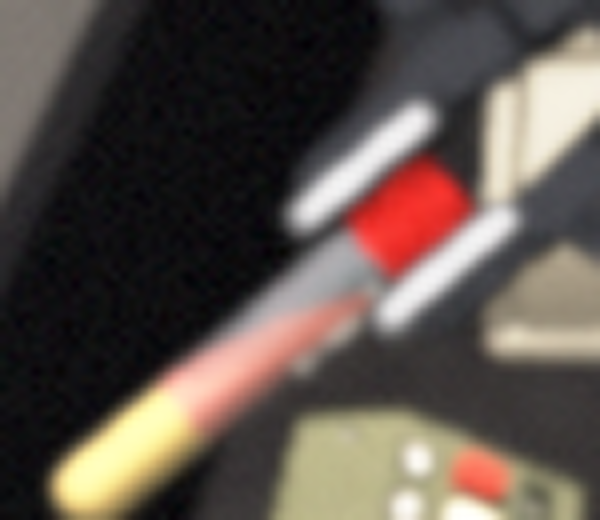

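The side-view apex (308,343) and the wrist-view edge put the roll at ρ≈10–45°, against an ideal of 44°. A small roll of -0.22 rad about the tube axis centres this range.

play_rows:
  fingers: [0.005, 0.005, 0.005, 0.005, 0.005, 0.005, 0.005, 0.005, 0.005, 0.005]
  xyz:
    - [0, 0, 0]
    - [0, 0, 0]
    - [0, 0, 0]
    - [0, 0, 0]
    - [0, 0, 0]
    - [0, 0, 0]
    - [0, 0, 0]
    - [0, 0, 0]
    - [0, 0, 0]
    - [0, 0, 0]
  turn:
    - [0, 0, -0.02]
    - [0, 0, -0.06]
    - [0, 0, -0.1]
    - [0, 0, -0.14]
    - [0, 0, -0.18]
    - [0, 0, -0.21]
    - [0, 0, -0.22]
    - [0, 0, -0.22]
    - [0, 0, -0.22]
    - [0, 0, -0.22]

```text
clock: 22.25
ee_pos: [0.6892, 0.4002, 0.5191]
ee_rot: [[0.651, 0.184, 0.737], [-0.232, -0.876, 0.423], [0.723, -0.446, -0.527]]
force: [0.4, 0.3, 0.1]
finger_gap: 0.0185
```

play_rows:
  fingers: [0.005, 0.005, 0.005, 0.005, 0.005, 0.005, 0.005, 0.005, 0.005, 0.005]
  xyz:
    - [0, 0, 0]
    - [0, 0, 0]
    - [0, 0, 0]
    - [0, 0, 0]
    - [0, 0, 0]
    - [0, 0, 0]
    - [0, 0, 0]
    - [0, 0, 0]
    - [0, 0, 0]
    - [0, 0, 0]
  turn:
    - [0, 0, 0]
    - [0, 0, 0]
    - [0, 0, 0]
    - [0, 0, 0]
    - [0, 0, 0]
    - [0, 0, 0]
    - [0, 0, 0]
    - [0, 0, 0]
    - [0, 0, 0]
    - [0, 0, 0]

```text
clock: 23.25
ee_pos: [0.6892, 0.4002, 0.519]
ee_rot: [[0.651, 0.184, 0.737], [-0.232, -0.876, 0.423], [0.723, -0.446, -0.527]]
force: [0.9, 0.5, -0.3]
finger_gap: 0.0187
```

Run:
```python
from h import *
im=read_camera("side")[:,:,::-1].copy();crop(im,185,150,75,65,8,"pics/s11.png");crop(im,290,160,90,110,5,"pics/s11b.png")
im=read_camera("top")[:,:,::-1].copy();crop(im,130,130,75,60,8,"pics/t11.png")
im=read_camera("wrist")[:,:,::-1].copy();crop(im,270,230,100,140,4,"pics/w11.png")
o=get_obs();print(o["clock"],o["ee_pos"].round(4),o["ee_rot"].round(3),o["q"].round(2),np.abs(o["joint_velocities"]).max(),o["finger_gap"])
R=o["ee_rot"]
for rho in(0,10,20,30,40,50,60):
    a=np.deg2rad(rho);print(rho,np.rad2deg(np.arccos((R@[np.cos(a),-np.sin(a),0])[2])).round(1))
```

```text
23.4 [0.6892 0.4002 0.519 ] [[ 0.651  0.184  0.737]
 [-0.232 -0.876  0.423]
 [ 0.723 -0.446 -0.527]] [-0.07  0.26 -0.62  1.66  0.73  0.32 -1.21] 0.00232934242248443 0.01865588243821548
0 43.7
10 37.9
20 33.7
30 31.9
40 32.8
50 36.2
60 41.6
```

View pics/s11.png

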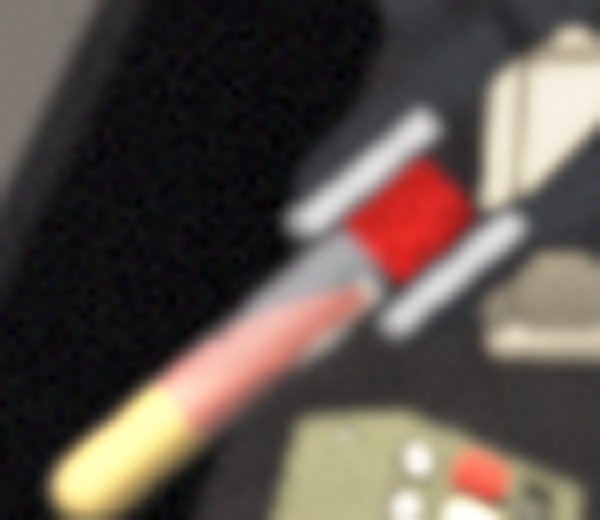

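View pics/w11.png

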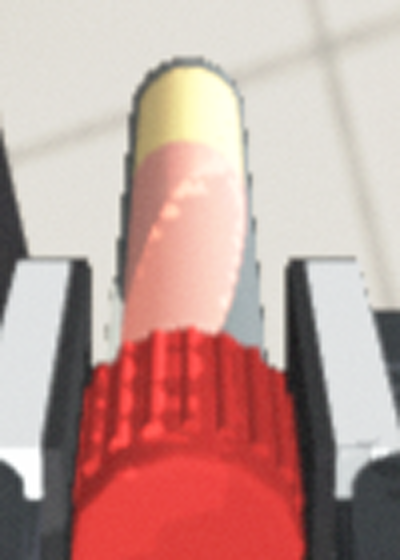

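View pics/s11b.png

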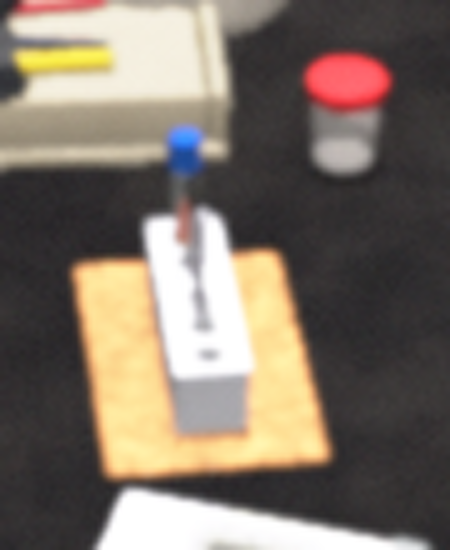

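View pics/t11.png

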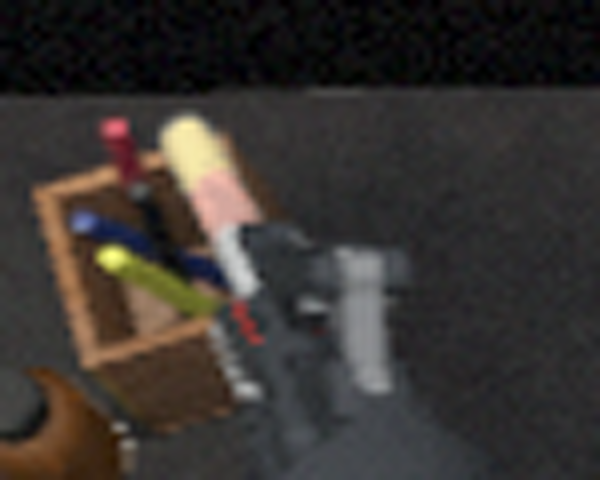

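```bash
python3 -c "
from plant import *
print(job_done())"
```

```text
the job is handed in; nothing more can be done
None
```

I lifted the block by its handle, stood it centred on the cork mat and let go. I then drew out the red-capped tube and tipped it, and handed the job in at about 23.4 s while still holding it still. No verdict is reported.

**Last checks**
- **Tube:** the gripper opening was steady at 18.7 mm and joint speeds were near zero. By arm pose, the tube is about 58° from upright. The cap end is the higher, at about 0.52 m, and the foot is at about 0.47 m.
- **Agar face:** the side and wrist pictures show it on the upper side, with the white patch underneath. My estimate is 32–38° from straight up. The tube's roll was read from pictures and is only good to about ±20°, but any value in that range stays under the 55° limit.
- **Block:** the side picture shows it upright and free on the mat, with the blue-capped tube still in its well.
- **Other things on the bench:** the cups and the dropper bottle looked unmoved in the pictures. I did not measure their positions again.

**Slips and disagreements**
- As the lift began, the gripper moved 5 mm sideways along the handle by mistake, more than the well's 1.5 mm play. The block came out level and the force reading showed no jam.
- The first wrist-camera position disagreed with the top camera by up to 15 mm, because the arm was still settling when the picture was taken. I measured again before each grasp.

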